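Load the stamping press and crank its carriage home

ROBOT

A 6-joint arm with a two-finger parallel gripper is mounted at the origin on the work surface. World frame = base frame: x ahead of the robot, y to its left, z up, the work surface at z = 0. Lengths are in mm, angles in degrees, forces in N, time in s.
With the tool pointing down it reaches from about 300 to 850 mm from the base axis. Payload 4.2 kg.
Tool frame: the origin (TCP) lies at the very end of the fingers, on their centre line; the grasp point (between the pads) lies 19 mm behind it; z points along the fingers, y is the line along which they close (so a half turn about z gives the same grasp; the last joint's range is limited). The gripper opens to 91 mm and grips with 3 to 60 N. Pads are 32 mm wide; open, the fingers measure 118 mm over their backs; the gripper's body (76 mm by 178 mm) begins 60 mm behind the grasp point.
Start: joints at [-71.906, 18.312, 89.639, -0, 72.044, -1.146], TCP at [189.481, -542.903, 177.276] pointing down, gripper open.
Joint ranges: [-177.97, 177.97], [-48.28, 115.42], [12.27, 149.76], [-77.06, 257.06], [2.81, 150.46], [-146.56, 146.56]. Speed limits (degrees/s): [147.25, 147.25, 180, 180, 180, 180].

INTERFACE

Orientations are given as [roll, pitch, yaw] about the fixed x, y, z axes, in that order (R = Rz(yaw) Ry(pitch) Rx(roll)).
In Python, from workcell import env, grab_frame gives the robot as it stands. The module is installed in compiled form; this text tells all that it offers.
- The arm moves only by the tool move_arm, never from a script. Its argument "plan" is a list of rows, each an object of numbers: "tx", "ty", "tz": the shift along the tool's x, y, z in cm; "wx", "wy", "wz": the turn, a rotation vector about the tool's x, y, z in rad. In form: [{"tx": .., "ty": .., "tz": .., "wx": .., "wy": .., "wz": ..}, ...]. A call has 1 to 12 rows; each row shifts and turns the commanded pose from where the row before left it, along the tool's axes as they then stand; what a row does not reach is not made up. A row lasts 1/12 s, in which the tool goes at most 41.7 mm and 7.16 degrees, less where a joint would pass 70% of its speed; a pose out of reach is approached as far as the arm can. A call is refused whole if a number of a shift passes 4.17 or a number of a turn 0.125, either way. A call with a gripper value outside its range is refused whole. "gripper" is the finger opening in cm, from 0 to 9.12, set as the call begins (left out, the last holds). The fingers move at their own pace and stop on an object; "force" is the grip in N (left out, the last holds). Time passes only in rows, so rows that do not move let the fingers close. It gives the time, the measured TCP pose, the force, the opening and the grip force at its end, in the units of the state.
- env.state(): the state, without advancing time (a new reading comes with each control period).
- grab_frame(name): name is "scene" or "top"; returns a dict with "color" (480x640x3 uint8, red, green, blue), "vfov" (degrees; the focal length in pixels is half the picture's height over the tangent of half this angle, whatever the lens; pixels are square), "cx", "cy" (the principal point, pixels), "view" (4x4, takes a point from world to camera coordinates). Camera axes: x right, y up, looking along -z (the intrinsics and any distortion apply to the point x, -y, -z); pixel columns grow to the right and rows downward; lengths in mm; the calibration is good to about 2 mm. A picture is of the moment at which its call begins. There is no depth.
- env.job_done(): hands the job in; it is judged then, once.
The state is a dict: "time_s": time; "qpos": joint angles; "qvel": joint speeds; "effort": joint torques, N m; "ee_pos": TCP position; "ee_rot": TCP orientation; "force": force on the tool from outside, world axes, zero at the start; "torque": the same for the moment, N m; "gripper_width": finger opening in mm; "gripper_force": force on a finger pad.
Only numpy, scipy, OpenCV 4.12 (cv2) and the standard library are available. Lean on these libraries where they do the work, as an engineer would, in place of code of your own. Each camera call takes 0.05 s, during which the arm holds its last target. There are 200 camera calls.

TASK

Lay the large round wooden disc flat inside the ring on the press's carriage while the carriage is still at its loading end near the crank, and let go. Then wind the crank clockwise (seen from above) until the carriage is fully home against its end stop, so that the disc lies under the stamping pad. Move the carriage only with the crank, never by pushing it hard, keep the disc on its mark, do not knock over the two painted figures, and let go of the crank at the end.

Things in the scene. Friction and masses are not known exactly. Their poses are not given: they have to be found in the camera images.
- press: Fixed bench press; base plate 200 (its x) by 405 (its y) by 30 mm high, y -215 to +190; position and yaw vary. Origin on the table. Gearbox with crank at y -150; carriage rails along y; at the +y end a stop block (y 135 to 151, 56 high) and a column (y 155 to 185, 50 wide, 175 high).
- pad (a point): Centre of the underside of the press's rubber stamping pad (diameter 36 mm), 95 mm above the table at the press's y 90 mm. It hangs from a head arm 34 mm wide (130 to 156 mm up) that reaches from the column to y 70 mm.
- crank_axis (a point): Point on the crank's vertical axis, fixed on the press at its (0, -150 mm), 72 mm above the table.
- crank_grip (a point): Middle of the crank's upright black round grip: post of 26 mm diameter, 50 mm high, fixed on the arm (it does not spin by itself), 55 mm from the axis, at heights 71 to 121 mm; this point is 101 mm up. The steel arm under it is 22 wide, top 71 mm up; the hub (diameter 26) ends 77 mm up. Site x axis: from grip towards the axis.
- crank (a joint): Turn of the crank, rad, 0 to 10, growing clockwise seen from above; starts between about 0 and 1.8. At 0 the arm points along the press's -x. It drives the carriage 9 mm per rad towards the press's +y; at 10 the carriage is fully home. Needs about 4 N at the grip and stays where it is left.
- carriage: Carriage on the press's rails, aluminium plate with a black rubber top, 96 mm (x) by 90 mm (y), top 55 mm above the table; a painted white ring of 72 mm diameter marks the place of the disc. Origin at table height under its centre. It sits at the press's y 0 when the crank is at 0 and at y 90 mm when home.
- carriage_top (a point): Centre of the carriage's black rubber top (centre of the ring), 55 mm above the table.
- home_point (a point): Point fixed on the press under the stamping pad, where carriage_top stands when the carriage is fully home.
- disc: Loose flat round wooden disc, diameter 64 mm, 8 mm thick, about 30 g, lying on the table (or thin card) on the robot's left. Origin at the centre of its underside, z up.
- square: Bystander: flat wooden square 58 by 58 by 8 mm beside the disc; origin at the centre of its underside.
- figure_a: Bystander: painted wooden figure, blue coat and red hat, 60 mm diameter, 115 mm high, standing to the right of the press; origin at the centre of its underside.
- figure_b: Bystander: a second figure like it, near the robot; origin at the centre of its underside.
Things that resemble listed ones, but are neither listed nor needed, are in the scene too. Leave any purple or white look-alike of the disc alone.

How it is judged:
By the outcome, as a careful person would: the job done as asked, in the order asked, and still so for the second after the job is handed in, with the robot touching nothing.
It also fails if it takes over 72 s, if anything falls off the work surface, if the arm or the gripper's body presses on something with over 40 N, if the wrist force passes 120 N, or if a joint passes its speed limit or range.

## Working session

There is one attempt and no reset: what is moved stays moved. The work goes in short steps, Python scripts to look and compute and a tool call to move; the robot and the scene stay as the last step left them, time stands still between calls to the robot, and variables do not carry over. Pictures are saved under pics/ and viewed, at most 10 in all, crops included, and the job is handed in when it is done.

Besides the shell and the picture viewer there is one more tool, called after "Emit:" as name(argument=value, ...), one argument or row to a line, values as JSON. move_arm: Moves the arm, as the interface text tells. Its arguments: {"type":"object","properties":{"plan":{"type":"array","items":{"type":"object","properties":{"tx":{"type":"number"},"ty":{"type":"number"},"tz":{"type":"number"},"wx":{"type":"number"},"wy":{"type":"number"},"wz":{"type":"number"}}}},"gripper":{"type":"number"},"force":{"type":"number"}},"required":["plan"]}

```bash
mkdir -p pics
python3 - <<'E'
from workcell import env, grab_frame
import cv2, numpy as np
for n in("scene","top"):
    f=grab_frame(n); cv2.imwrite(f"pics/{n}0.png",f["color"][...,::-1]); np.savez(f"{n}0.npz",**f)
    print(n,f["vfov"],f["cx"],f["cy"],[k for k in f]); print(np.round(f["view"],3))
print(env.state())
E
```

```text
scene 54.59458688392991 321.0484771494814 237.49241632059721 ['color', 'vfov', 'cx', 'cy', 'view']
[[ 2.810000e-01  9.600000e-01 -7.000000e-03 -1.734770e+02]
 [-6.300000e-01  1.900000e-01  7.530000e-01  2.035690e+02]
 [ 7.240000e-01 -2.080000e-01  6.570000e-01 -1.459181e+03]
 [ 0.000000e+00  0.000000e+00  0.000000e+00  1.000000e+00]]
top 49.94872335278422 315.71130641404903 241.79005124496445 ['color', 'vfov', 'cx', 'cy', 'view']
[[ 1.700000e-02 -1.000000e+00  1.100000e-02  2.169000e+01]
 [ 9.950000e-01  1.800000e-02  9.500000e-02 -4.613830e+02]
 [-9.600000e-02  9.000000e-03  9.950000e-01 -1.468206e+03]
 [ 0.000000e+00  0.000000e+00  0.000000e+00  1.000000e+00]]
{'time_s': 0.1, 'qpos': array([-7.19043798e+01,  1.83483764e+01,  8.96959520e+01,  1.51585401e-03,
        7.20447829e+01, -1.14411835e+00]), 'qvel': array([ 0.09247287, -0.18109344, -0.29522781,  0.04882549,  0.00293488,
        0.03832626]), 'effort': array([-5.47823674e-04, -4.13333845e+01, -2.32510239e+01,  7.27976183e-02,
        4.21557063e-02, -5.80394544e-05]), 'ee_pos': array([ 189.35120533, -542.4159025 ,  176.52388152]), 'ee_rot': array([-1.79910935e+02, -3.22032445e-03,  1.92392676e+01]), 'force': array([ 0.44497776,  0.43791924, -0.78505568]), 'torque': array([-0.04761321,  0.02079168, -0.02428872]), 'gripper_force': 0.0, 'gripper_width': 91.14115075400761}
```

View pics/scene0.png

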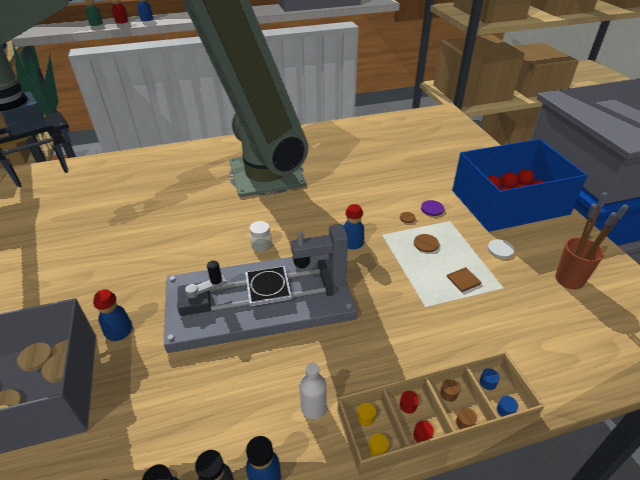

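View pics/top0.png

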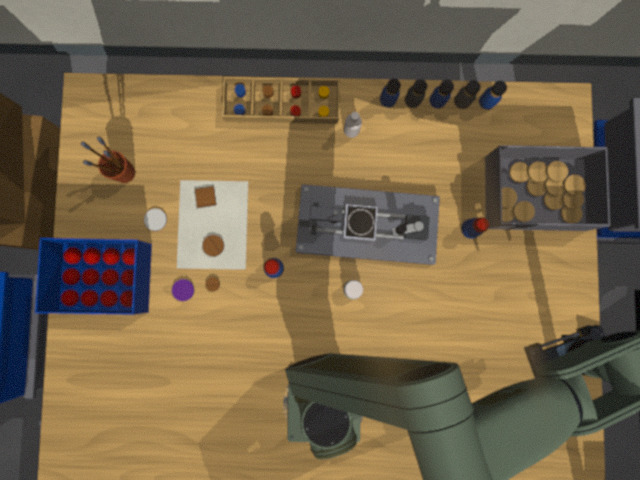

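The top view has x up and y to the left. Possible matches for the disc, as top px / scene px:
- Large brown disc on the card: (213,245) / (427,243)
- Small brown disc: (212,283) / (407,217)
- Purple disc: (183,290) / (432,208)
- White disc: (155,219) / (501,249)
- Brown square: (205,196) / (463,279)
- Tan discs in the grey bin: about (540,190) top

The description fits the large brown disc on the card. Next I check it in a close crop and measure.

```bash
cat > h.py <<'E'
import numpy as np, cv2
from workcell import env, grab_frame
def K(f):
    h=240/np.tan(np.radians(f["vfov"])/2); return h,float(f["cx"]),float(f["cy"])
def ray(f,uv):
    h,cx,cy=K(f); V=np.array(f["view"]); R,t=V[:3,:3],V[:3,3]
    uv=np.atleast_2d(uv).astype(float)
    d=np.c_[(uv[:,0]-cx)/h,-(uv[:,1]-cy)/h,-np.ones(len(uv))]@R
    return -R.T@t, d/np.linalg.norm(d,axis=1)[:,None]
def plane(f,uv,z):
    o,d=ray(f,uv); return o+d*((z-o[2])/d[:,2])[:,None]
def tri(f1,p1,f2,p2):
    o1,d1=ray(f1,p1);o2,d2=ray(f2,p2);d1,d2=d1[0],d2[0]
    s=np.linalg.lstsq(np.c_[d1,-d2],o2-o1,rcond=None)[0]
    a,b=o1+s[0]*d1,o2+s[1]*d2; return (a+b)/2,np.linalg.norm(a-b)
def proj(f,p):
    h,cx,cy=K(f);V=np.array(f["view"]);c=np.atleast_2d(p)@V[:3,:3].T+V[:3,3]
    return np.c_[cx+h*c[:,0]/-c[:,2],cy-h*c[:,1]/-c[:,2]]
def blob(mask,near,r=30):
    n,l,s,c=cv2.connectedComponentsWithStats(mask.astype(np.uint8))
    i=[k for k in range(1,n) if s[k,4]>15 and np.hypot(*(c[k]-near))<r]
    return [(np.round(c[k],2),s[k].tolist(),l==k) for k in sorted(i,key=lambda k:-s[k,4])]
E
python3 - <<'E'
from h import *
S=dict(np.load("scene0.npz"));T=dict(np.load("top0.npz"))
hs=cv2.cvtColor(S["color"],cv2.COLOR_RGB2HSV);ht=cv2.cvtColor(T["color"],cv2.COLOR_RGB2HSV)
print(T["color"][245,213],T["color"][222,240],ht[245,213],hs[243,427],S["color"][215,268])
def brown(h): return (h[...,1]>110)&(h[...,2]<190)&(h[...,0]<20)
for nm,pt,ps in(("disc",(213,245),(427,243)),("sq",(205,196),(463,279))):
    bt=blob(brown(ht),pt,8);bs=blob(brown(hs),ps,8)
    print(nm,[b[:2] for b in bt],[b[:2] for b in bs])
    if bt and bs: print(tri(T,bt[0][0],S,bs[0][0]), plane(T,bt[0][0],8),plane(S,bs[0][0],8))
    w=plane(T,np.argwhere(bt[0][2])[:,::-1],8)[:,:2]; print(np.ptp(w,axis=0), cv2.minAreaRect(w.astype(np.float32)))
def crop(f,x,y,w,h,k): return cv2.resize(f["color"][y:y+h,x:x+w],(w*k,h*k),interpolation=cv2.INTER_CUBIC)
a=crop(T,140,170,160,140,2);a=cv2.resize(a,(400,350));
b=cv2.resize(crop(S,360,180,160,140,2),(400,350))
c=np.hstack([a,b]);d=np.hstack([cv2.resize(crop(T,290,175,160,100,2),(400,250)),cv2.resize(crop(S,155,220,210,131,2),(400,250))])
cv2.imwrite("pics/crop1.png",np.vstack([c,d])[...,::-1])
E
```

```text
[121  81  39] [198 197 179] [ 15 173 121] [ 14 161 119] [203 168 111]
disc [(array([212.74, 245.08]), [203, 235, 20, 21, 325])] [(array([425.81, 242.71]), [414, 234, 25, 18, 343])]
(array([448.09040499, 330.70142292,   2.89329129]), np.float64(1.486565987596643)) [[447.35930517 329.02659056   8.        ]] [[453.22230855 328.24343826   8.        ]]
[58.57690563 55.79611969] ((447.56304931640625, 329.7359619140625), (58.5570182800293, 55.201927185058594), 1.9461945295333862)
sq [(array([205.04, 196.49]), [196, 187, 20, 20, 328])] [(array([463.54, 279.11]), [447, 268, 34, 24, 447])]
(array([591.58805407, 358.723662  ,   2.53231248]), np.float64(1.8941045050235323)) [[590.16487637 356.6997328    8.        ]] [[596.15521323 356.07026968   8.        ]]
[57.27072984 57.20966015] ((590.37060546875, 356.80828857421875), (53.992584228515625, 52.862274169921875), 9.492594718933105)
```

View pics/crop1.png

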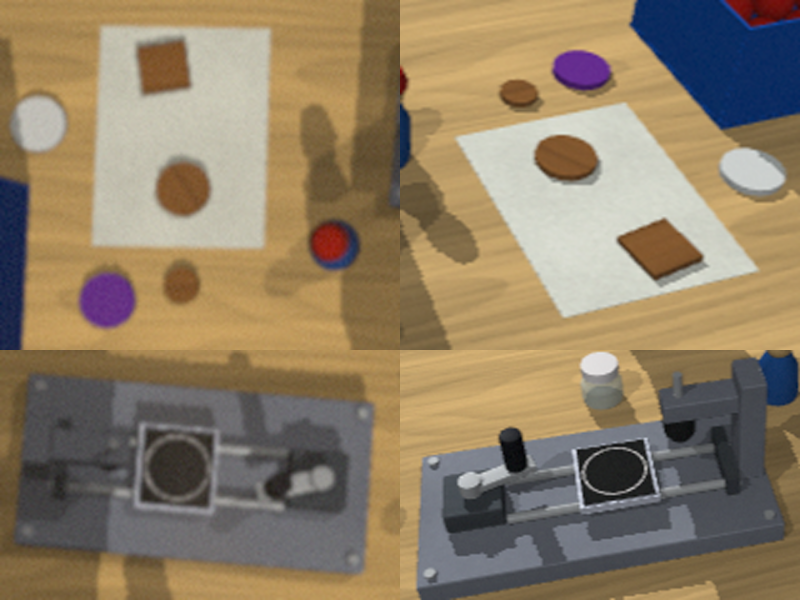

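The crop confirms the choice: the large brown disc on the card is at top (213,245), clearly bigger than the small brown one at (212,283). The ring on the carriage is at about top (361,222) and scene (268,285). The black grip stands right of the ring, next to the bright hub at top (418,227). Next I measure the press.

```bash
cat > m.py <<'E'
from h import *
S=dict(np.load("scene0.npz"));T=dict(np.load("top0.npz"))
# cameras
print("cams",ray(S,(0,0))[0],ray(T,(0,0))[0])
def frame(f,box):
    x,y,w,h=box;c=f["color"][y:y+h,x:x+w].astype(int)
    m=((c.min(2)>125)&(np.ptp(c,axis=2)<40)).astype(np.uint8)
    cs,_=cv2.findContours(m,cv2.RETR_EXTERNAL,cv2.CHAIN_APPROX_NONE)
    k=max(cs,key=lambda q:np.prod(cv2.boundingRect(q)[2:]))
    return k[:,0,:]+[x,y]
def inner(f,box):   # black rubber inside -> dark mask
    x,y,w,h=box;c=f["color"][y:y+h,x:x+w].astype(int);m=c.max(2)
    return m
T_box=(335,198,50,48);S_box=(240,258,60,52)
for n,f,b in(("T",T,T_box),("S",S,S_box)):
    k=frame(f,b); w=plane(f,k,55)[:,:2].astype(np.float32)
    print(n,"px",k.min(0),k.max(0),"rect",cv2.minAreaRect(w))
    # black disc inside ring / ring
    x,y,ww,h=b;g=cv2.cvtColor(f["color"],cv2.COLOR_RGB2GRAY)[y:y+h,x:x+ww]
    np.savetxt(n+"g.txt",g,fmt="%3d")
    q=cv2.convexHull(k)-np.array([x,y]);ins=np.zeros_like(g);cv2.fillConvexPoly(ins,q,1);ins=cv2.erode(ins,np.ones((3,3)),iterations=2)
    m=((g>85)&(ins>0)).astype(np.uint8)
    e=cv2.fitEllipse(np.argwhere(m)[:,::-1].astype(np.float32));c=np.array(e[0])+[x,y];print(" ring",c,e[1:],plane(f,c,55),m.sum())
    globals()["c"+n]=c
print("ring tri",tri(T,cT,S,cS))
# base plate
h=cv2.cvtColor(T["color"],cv2.COLOR_RGB2HSV)
m=((h[...,1]<85)|((h[...,0]>90)&(h[...,0]<150))).astype(np.uint8); r=np.zeros_like(m);r[175:275,285:450]=1;m&=r
m=cv2.morphologyEx(m,cv2.MORPH_OPEN,np.ones((7,7)))
k=max(cv2.findContours(m,0,1)[0],key=cv2.contourArea)[:,0]
w=plane(T,k,30)[:,:2].astype(np.float32);R=cv2.minAreaRect(w);print("plate",R,cv2.minAreaRect(k),cv2.boxPoints(R))
E
python3 m.py
```

```text
cams [1233.81787356 -175.1792599   804.82879475] [ 318.43171969   43.58259808 1505.21656755]
T px [343 207] [384 240] rect ((493.737548828125, -116.13036346435547), (81.94721984863281, 131.3408966064453), 36.43564987182617)
 ring [365.5709362  224.66989326] ((26.340524673461914, 33.716087341308594), 82.55525207519531) [[ 509.10363824 -110.83571076   55.        ]] 348
S px [240 271] [262 303] rect ((521.7654418945312, -143.4466552734375), (99.32353210449219, 44.43011474609375), 7.181023120880127)
 ring [246.31460905 289.49605179] ((13.816569328308105, 21.5001163482666), 178.47056579589844) [[ 526.04769442 -142.56935753   55.        ]] 222
ring tri (array([ 509.9598935 , -127.44002641,   34.58389588]), np.float64(28.978977121396362))
plate ((514.3281860351562, -119.3763427734375), (404.7929992675781, 203.8252716064453), 86.08218383789062) ((367.6778564453125, 224.14649963378906), (140.4427032470703, 69.93492126464844), 4.600095272064209) [[ 398.82486  -314.33664 ]
 [ 602.1738   -328.2631  ]
 [ 629.83154    75.583954]
 [ 426.48254    89.51041 ]]
```

```bash
cat > m2.py <<'E'
from h import *
import sys
def ring(f,p,z,n=4,thr=None):
    g=cv2.cvtColor(f["color"],cv2.COLOR_RGB2GRAY);x,y=p;r=22
    c=cv2.resize(g[y-r:y+r,x-r:x+r],None,fx=n,fy=n,interpolation=cv2.INTER_CUBIC)
    out=[]
    for t in (thr or (60,70,80,90)):
        _,l,s,ce=cv2.connectedComponentsWithStats((c<t).astype(np.uint8))
        k=l[r*n,r*n]
        if k==0: out.append((t,None));continue
        cnt=max(cv2.findContours((l==k).astype(np.uint8),0,1)[0],key=cv2.contourArea)
        e=cv2.fitEllipse(cv2.convexHull(cnt))
        q=(np.array(e[0])+.5)/n-.5+[x-r,y-r]
        w=plane(f,(cnt[:,0]+.5)/n-.5+[x-r,y-r],z)[:,:2].astype(np.float32)
        out.append((t,np.round(q,2),np.round(np.array(e[1])/n,1),np.round(plane(f,q,z)[0,:2],1),np.round(cv2.fitEllipse(cv2.convexHull(w))[1],1)))
    return out
if __name__=="__main__":
    S=dict(np.load("scene0.npz"));T=dict(np.load("top0.npz"))
    for o in ring(T,(361,222),55):print("T",*o)
    for o in ring(S,(268,285),55):print("S",*o)
    # red hats, dark grip, hub
    for n,f,b in(("T",T,(390,205,45,40)),("S",S,(180,255,50,50))):
        g=cv2.cvtColor(f["color"],cv2.COLOR_RGB2GRAY);x,y,w,h=b
        np.set_printoptions(linewidth=250);print(n);print(g[y:y+h:2,x:x+w:2])
E
python3 m2.py
```

```text
T 60 [360.43 221.72] [21.4 21.9] [517.3 -96.1] [61.  62.2]
T 70 [360.49 221.7 ] [22.  22.6] [517.3 -96.3] [63.  64.2]
T 80 [360.51 221.71] [22.6 23.6] [517.3 -96.4] [64.5 67. ]
T 90 [359.95 225.86] [30.2 31. ] [505.4 -94.9] [85.  90.8]
S 60 [267.18 282.89] [22.2 30.3] [519.7 -95.1] [66.2 67.7]
S 70 [267.21 282.89] [22.3 30.5] [519.8 -95.1] [66.8 68. ]
S 80 [267.19 282.87] [22.4 30.8] [519.7 -95.1] [67.2 68.5]
S 90 [267.2  282.87] [22.6 31. ] [519.7 -95.1] [67.7 68.8]
T
[[ 79  81  81  99 112 110 101  86  80  74  79  83  80  87  94  93  94 105 112 111 112 106 109]
 [ 81  80  80  88 107 102  92  78  81  76  81  83  79  75  77  81  74  90 106 110 108 107 110]
 [ 81  83  80  84  87  83  81  82  81  83  81  78  86  82  79  81  81  87 108 111 105 110 108]
 [ 81  76  77  77  83  80  85  83  78  79  81  82  81  79  80  85  86  77  96 117 108 108 107]
 [ 99  94  86  81  83  80  81  81  79  77  75  79  81  78  82  80  78  80  99 111 110 108 108]
 [120 100 100 101 101 102 100  97  64  69  72  60  69  67  68  66  75  70  82 104 110 108 106]
 [ 81  72  75  70  78  86  84  78  44  65  60  56  49  4
[... 3152 characters left out ...]
 186 188 121  77 111  95  91  91  51  26  74  62  62  61  63  60  61  63  78  79]
 [ 79  79  77  89 100  99  93  85  83  90  81  36  45  44  31  50  63  62  60  63  61  70  79  79  79]
 [ 79  78  77  83 100  98  94  84  74  36  42  42  43  45  33  47  87 111  93 105 126 125 123 125 127]
 [ 77  77  76  79  80  99  93  86  45  46  43  43  45  45  32  49  60 107 108 126 123 126 126 125 126]
 [ 79  79  78  79  65  45  46  43  42  46  43  45  75  75  42  47  61  84 110 126 125 126 126 126 125]
 [ 77  78  78  76  64  44  43  44  45  42  44  60  74  75  48  45  63  87 107 113 125 126 126 123 124]
 [ 74  74  76  72  76  44  44  46  44  46  47  70  63  56  43  45  60  60 107 126 124 124  69  82  99]]
```

Ring centre at z=55: top gives (517.3,-96.3) and scene (519.7,-95.1). The plate measures 405 x 204 with yaw about -3.9°, so the crank starts near 1.2 rad. The disc is at about (450,329). First I turn the tool to yaw 86° (tool x along press y, tool y along press x), lift, and travel.

Emit:
move_arm(
  plan=[
    {"wz": -0.0972, "tz": -0.5},
    {"wz": -0.0972, "tz": -0.5},
    {"wz": -0.0972, "tz": -0.5},
    {"wz": -0.0972, "tz": -0.5},
    {"wz": -0.0972, "tz": -0.5},
    {"wz": -0.0972, "tz": -0.5},
    {"wz": -0.0972, "tz": -0.5},
    {"wz": -0.0972, "tz": -0.5},
    {"wz": -0.0972, "tz": -0.5},
    {"wz": -0.0972, "tz": -0.5},
    {"wz": -0.0972, "tz": -0.5},
    {"wz": -0.0972, "tz": -0.5},
  ],
  gripper=9.1,
)

```text
schema error: expected keys tx, ty, tz, wx, wy, wz
```

Emit:
move_arm(
  plan=[
    {"tx": 2, "ty": 1.6},
    {"tx": 3.4, "ty": 1.6},
    {"tx": 3.4, "ty": 1.6},
    {"tx": 3.4, "ty": 1.6},
    {"tx": 3.4, "ty": 1.6},
    {"tx": 3.4, "ty": 1.6},
    {"tx": 3.4, "ty": 1.6},
    {"tx": 3.4, "ty": 1.6},
    {"tx": 3.4, "ty": 1.6},
    {"tx": 3.4, "ty": 1.6},
    {"tx": 3.4, "ty": 1.6},
    {"tx": 3.4, "ty": 1.6},
  ],
)

```text
schema error: expected keys tx, ty, tz, wx, wy, wz
```

Emit:
move_arm(
  plan=[
    {"tx": 4},
    {"tx": 4},
    {"tx": 4},
    {"tx": 4},
    {"tx": 4},
    {"tx": 4},
    {"tx": 4},
    {"tx": 4},
    {"tx": 4},
    {"tx": 4},
    {"tx": 3},
    {"tx": 1.5},
  ],
)

```text
schema error: expected keys tx, ty, tz, wx, wy, wz
```

All six keys are needed in every row.

Emit:
move_arm(
  plan=[
    {"tx": 0, "ty": 0, "tz": -0.5, "wx": 0, "wy": 0, "wz": -0.0972},
    {"tx": 0, "ty": 0, "tz": -0.5, "wx": 0, "wy": 0, "wz": -0.0972},
    {"tx": 0, "ty": 0, "tz": -0.5, "wx": 0, "wy": 0, "wz": -0.0972},
    {"tx": 0, "ty": 0, "tz": -0.5, "wx": 0, "wy": 0, "wz": -0.0972},
    {"tx": 0, "ty": 0, "tz": -0.5, "wx": 0, "wy": 0, "wz": -0.0972},
    {"tx": 0, "ty": 0, "tz": -0.5, "wx": 0, "wy": 0, "wz": -0.0972},
    {"tx": 0, "ty": 0, "tz": -0.5, "wx": 0, "wy": 0, "wz": -0.0972},
    {"tx": 0, "ty": 0, "tz": -0.5, "wx": 0, "wy": 0, "wz": -0.0972},
    {"tx": 0, "ty": 0, "tz": -0.5, "wx": 0, "wy": 0, "wz": -0.0972},
    {"tx": 0, "ty": 0, "tz": -0.5, "wx": 0, "wy": 0, "wz": -0.0972},
    {"tx": 0, "ty": 0, "tz": -0.5, "wx": 0, "wy": 0, "wz": -0.0972},
    {"tx": 0, "ty": 0, "tz": -0.5, "wx": 0, "wy": 0, "wz": -0.0972},
  ],
  gripper=9.1,
)

```text
time_s: 1.1
ee_pos: [189.4, -542.6, 237.0]
ee_rot: [-180.0, -0.1, 86.3]
force: [-0.8, -1.4, -0.4]
gripper_width: 91.4
gripper_force: 0.0
```

Emit:
move_arm(
  plan=[
    {"tx": 2, "ty": 1.6, "tz": 0, "wx": 0, "wy": 0, "wz": 0},
    {"tx": 3.4, "ty": 1.6, "tz": 0, "wx": 0, "wy": 0, "wz": 0},
    {"tx": 3.4, "ty": 1.6, "tz": 0, "wx": 0, "wy": 0, "wz": 0},
    {"tx": 3.4, "ty": 1.6, "tz": 0, "wx": 0, "wy": 0, "wz": 0},
    {"tx": 3.4, "ty": 1.6, "tz": 0, "wx": 0, "wy": 0, "wz": 0},
    {"tx": 3.4, "ty": 1.6, "tz": 0, "wx": 0, "wy": 0, "wz": 0},
    {"tx": 3.4, "ty": 1.6, "tz": 0, "wx": 0, "wy": 0, "wz": 0},
    {"tx": 3.4, "ty": 1.6, "tz": 0, "wx": 0, "wy": 0, "wz": 0},
    {"tx": 3.4, "ty": 1.6, "tz": 0, "wx": 0, "wy": 0, "wz": 0},
    {"tx": 3.4, "ty": 1.6, "tz": 0, "wx": 0, "wy": 0, "wz": 0},
    {"tx": 3.4, "ty": 1.6, "tz": 0, "wx": 0, "wy": 0, "wz": 0},
    {"tx": 3.4, "ty": 1.6, "tz": 0, "wx": 0, "wy": 0, "wz": 0},
  ],
)

```text
time_s: 2.1
ee_pos: [408.3, -161.1, 237.1]
ee_rot: [-180.0, 0.0, 86.1]
force: [-0.0, -1.1, 0.9]
gripper_width: 91.0
gripper_force: 0.0
```

Emit:
move_arm(
  plan=[
    {"tx": 4, "ty": 0, "tz": 0, "wx": 0, "wy": 0, "wz": 0},
    {"tx": 4, "ty": 0, "tz": 0, "wx": 0, "wy": 0, "wz": 0},
    {"tx": 4, "ty": 0, "tz": 0, "wx": 0, "wy": 0, "wz": 0},
    {"tx": 4, "ty": 0, "tz": 0, "wx": 0, "wy": 0, "wz": 0},
    {"tx": 4, "ty": 0, "tz": 0, "wx": 0, "wy": 0, "wz": 0},
    {"tx": 4, "ty": 0, "tz": 0, "wx": 0, "wy": 0, "wz": 0},
    {"tx": 4, "ty": 0, "tz": 0, "wx": 0, "wy": 0, "wz": 0},
    {"tx": 4, "ty": 0, "tz": 0, "wx": 0, "wy": 0, "wz": 0},
    {"tx": 4, "ty": 0, "tz": 0, "wx": 0, "wy": 0, "wz": 0},
    {"tx": 4, "ty": 0, "tz": 0, "wx": 0, "wy": 0, "wz": 0},
    {"tx": 3, "ty": 0, "tz": 0, "wx": 0, "wy": 0, "wz": 0},
    {"tx": 1.5, "ty": 0, "tz": 0, "wx": 0, "wy": 0, "wz": 0},
  ],
)

```text
time_s: 3.1
ee_pos: [438.1, 284.4, 236.4]
ee_rot: [-179.9, -0.0, 86.2]
force: [0.8, -0.2, 0.8]
gripper_width: 90.7
gripper_force: 0.0
```

Emit:
move_arm(
  plan=[
    {"tx": 2.5, "ty": 0.5, "tz": 0, "wx": 0, "wy": 0, "wz": 0},
    {"tx": 2, "ty": 0.38, "tz": 2, "wx": 0, "wy": 0, "wz": 0},
    {"tx": 0, "ty": 0, "tz": 3, "wx": 0, "wy": 0, "wz": 0},
    {"tx": 0, "ty": 0, "tz": 3, "wx": 0, "wy": 0, "wz": 0},
    {"tx": 0, "ty": 0, "tz": 3, "wx": 0, "wy": 0, "wz": 0},
    {"tx": 0, "ty": 0, "tz": 3, "wx": 0, "wy": 0, "wz": 0},
    {"tx": 0, "ty": 0, "tz": 3, "wx": 0, "wy": 0, "wz": 0},
    {"tx": 0, "ty": 0, "tz": 2, "wx": 0, "wy": 0, "wz": 0},
    {"tx": 0, "ty": 0, "tz": 1, "wx": 0, "wy": 0, "wz": 0},
    {"tx": 0, "ty": 0, "tz": 0.5, "wx": 0, "wy": 0, "wz": 0},
    {"tx": 0, "ty": 0, "tz": 0, "wx": 0, "wy": 0, "wz": 0},
  ],
)

```text
time_s: 4.02
ee_pos: [450.3, 324.7, 31.7]
ee_rot: [-180.0, 0.1, 86.0]
force: [-0.1, 0.2, 0.8]
gripper_width: 91.0
gripper_force: 0.0
```

Run:
```python
from h import *
f=grab_frame("top");g=grab_frame("scene")
np.savez("top1.npz",**f)
a=cv2.resize(f["color"][190:300,150:290],(400,314));b=cv2.resize(g["color"][180:290,360:500],(400,314))
cv2.imwrite("pics/pre.png",np.hstack([a,b])[...,::-1])
s=env.state();print(s["ee_pos"],s["force"])
```

```text
[451.36420317 325.67428054  33.38066491] [0.01378575 0.14063698 0.2977494 ]
```

View pics/pre.png

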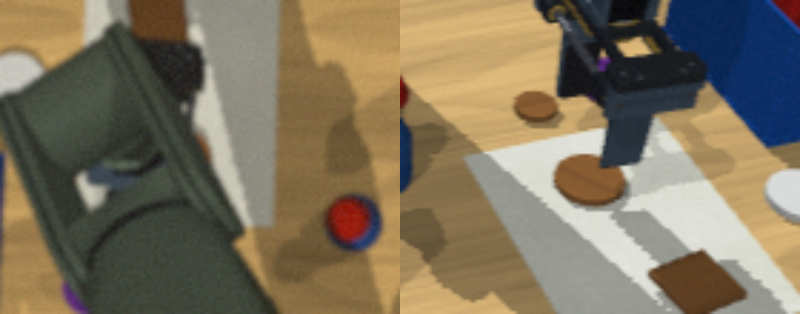

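The scene half shows the finger above the card, with its tip at about px (438,237), beside the disc at (426,243). I check that against the projection of the measured TCP.

Run:
```python
from h import *
S=dict(np.load("scene0.npz"))
p=np.array([451.4,325.7,33.4]);y=np.array([.9976,-.0686,0]);x=np.array([.0686,.9976,0])
print(proj(S,[p+y*45.5+x*16,p+y*45.5-x*16,p+y*59+x*16,p+y*59-x*16,p-y*45.5]))
for d in([448,330.7],[450,328.7],[447,329],[453,328]): print(d,proj(S,[[*d,8]]))
# disc top rim extents in S
h=cv2.cvtColor(S["color"],cv2.COLOR_RGB2HSV);m=(h[...,1]>110)&(h[...,2]<190)&(h[...,0]<20)
b=blob(m,(426,243),8)[0];print(b[1])
for v in range(234,252):
    r=np.where(b[2][v])[0];print(v,r.min(),r.max(),h[v,r[len(r)//2]],end=" | ")
```

```text
[[439.12601863 245.77211163]
 [426.91950716 247.71418072]
 [441.34498334 249.38419036]
 [429.04108449 251.35940527]
 [419.33533609 223.83616178]]
[448, 330.7] [[425.77949458 241.23423813]]
[450, 328.7] [[425.41527364 241.87713048]]
[447, 329] [[425.00490338 241.11404675]]
[453, 328] [[425.68496001 242.67300928]]
[414, 234, 25, 18, 343]
234 422 426 [ 14 159 128] | 235 419 430 [ 14 164 131] | 236 417 432 [ 15 163 127] | 237 416 434 [ 14 161 127] | 238 415 435 [ 14 161 127] | 239 415 436 [ 15 163 127] | 240 414 436 [ 15 162 131] | 241 414 437 [ 14 155 132] | 242 414 437 [ 14 160 123] | 243 414 438 [ 15 161 117] | 244 415 438 [ 15 159 120] | 245 415 437 [ 15 163 127] | 246 416 437 [ 14 163 127] | 247 416 437 [ 14 160 129] | 248 417 436 [ 15 161 127] | 249 419 435 [ 14 162 129] | 250 420 434 [ 15 165  94] | 251 423 431 [ 15 158  84] |
```

Run:
```python
from h import *
f=grab_frame("top");g=grab_frame("scene")
s=env.state();p=s["ee_pos"];print(p,s["ee_rot"],s["gripper_width"])
y=np.array([.9976,-.0686,0]);x=np.array([.0686,.9976,0]);z=np.array([0,0,1.])
ims=[]
for fr,(x0,y0,w,h) in((f,(150,180,150,150)),(g,(370,150,120,120))):
    k=400/w;im=cv2.resize(fr["color"][y0:y0+h,x0:x0+w],(400,400),interpolation=cv2.INTER_CUBIC)
    for q,c in((p,(255,0,0)),(p+y*45.5,(0,255,0)),(p-y*45.5,(0,255,255)),(p+y*89+z*79,(255,255,0)),(p-y*89+z*79,(255,0,255))):
        u=(proj(fr,[q])[0]-[x0,y0])*k;cv2.circle(im,tuple(int(v) for v in u),4,c,1)
    ims.append(im)
cv2.imwrite("pics/pre2.png",np.hstack(ims)[...,::-1])
```

```text
[451.44118893 325.87315183  33.69960658] [ 1.79860826e+02 -1.01386953e-01  8.60673237e+01] 91.20851519550082
```

View pics/pre2.png

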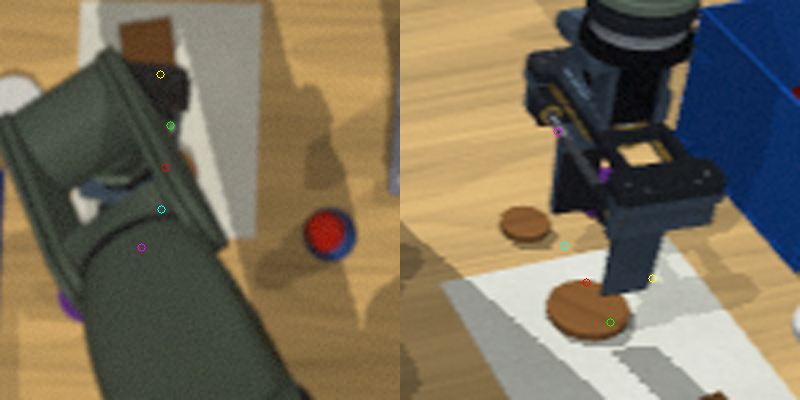

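Run:
```python
from h import *
S=dict(np.load("scene0.npz"))
p=np.array([189.4,-542.5,176.8]);a=np.radians(19.24);y=np.array([np.sin(a),-np.cos(a),0]);x=np.array([np.cos(a),np.sin(a),0])
for z in(0,20,40): print(z,proj(S,[p+y*52+[0,0,z],p-y*52+[0,0,z]]).round(1).tolist())
im=cv2.resize(S["color"][90:210,0:110],None,fx=4,fy=4,interpolation=cv2.INTER_CUBIC)
for q,c in((p,(255,0,0)),(p+y*52,(0,255,0)),(p-y*52,(0,255,255))):
    u=(proj(S,[q])[0]-[0,90])*4;cv2.circle(im,tuple(int(v) for v in u),4,c,1)
cv2.imwrite("pics/st.png",im[...,::-1])
```

```text
0 [[23.8, 196.5], [71.1, 181.4]]
20 [[20.0, 189.3], [68.0, 174.3]]
40 [[16.2, 182.0], [64.9, 167.1]]
```

View pics/st.png

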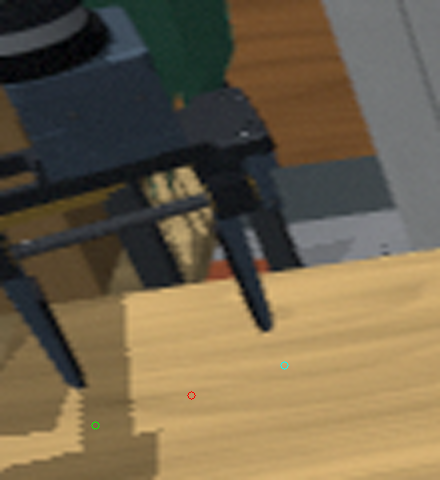

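Both pictures show the open fingertips about 30 mm higher than the reported TCP: tips seen at (20,186) and (66,172), expected at (24,196) and (71,181). I go down in steps and check the tip against the table.

Emit:
move_arm(
  plan=[
    {"tx": 0.2, "ty": -0.1, "tz": 1, "wx": 0, "wy": 0, "wz": 0},
    {"tx": 0.1, "ty": 0, "tz": 1, "wx": 0, "wy": 0, "wz": 0},
    {"tx": 0, "ty": 0, "tz": 0.6, "wx": 0, "wy": 0, "wz": 0},
    {"tx": 0, "ty": 0, "tz": 0, "wx": 0, "wy": 0, "wz": 0},
    {"tx": 0, "ty": 0, "tz": 0, "wx": 0, "wy": 0, "wz": 0},
  ],
)

```text
time_s: 4.63
ee_pos: [449.1, 328.0, 5.4]
ee_rot: [-179.9, 0.1, 86.1]
force: [-0.1, 0.4, -0.3]
gripper_width: 91.0
gripper_force: 0.0
```

```bash
cat > look.py <<'E'
from h import *
import sys
name=sys.argv[1];g=grab_frame("scene");np.savez("s_"+name+".npz",**g);s=env.state();p=s["ee_pos"];print(p,s["ee_rot"],s["force"],s["gripper_width"])
x0,y0,w,h=map(int,sys.argv[2:6]);k=int(sys.argv[6])
im=cv2.resize(g["color"][y0:y0+h,x0:x0+w],None,fx=k,fy=k,interpolation=cv2.INTER_CUBIC);cv2.imwrite(f"pics/{name}.png",im[...,::-1])
E
python3 look.py d1 390 170 100 100 6
```

```text
[449.49466384 328.25309207   5.85760917] [-1.79973353e+02  2.90631869e-02  8.60732037e+01] [ 0.06432032 -0.25713261  0.32802208] 90.92008329818452
```

View pics/d1.png

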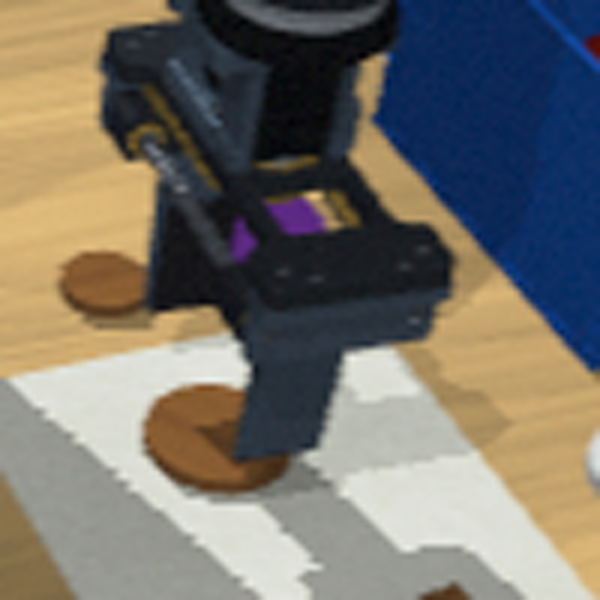

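Run:
```python
from h import *
S=dict(np.load("scene0.npz"))
for X in (490,497,503,508):
    r=[]
    for uv in((429.5,246.3),(443,244.5)):
        o,d=ray(S,uv);d=d[0];r.append((o+d*(X-o[0])/d[0]).round(1).tolist())
    print(r)
# start-pose tips: plane through tcp containing tool y and z (x_tool=0)
p=np.array([189.4,-542.5,176.8]);a=np.radians(19.24);n=np.array([np.cos(a),np.sin(a),0])
for uv in((20.3,186.8),(66.5,172)):
    o,d=ray(S,uv);d=d[0];q=o+d*((p-o)@n)/(d@n);print(q,(q-p)@[np.sin(a),-np.cos(a),0],q[2]-p[2])
```

```text
[[490.0, 316.9, 30.5], [490.0, 354.4, 26.7]]
[[497.0, 312.2, 37.8], [497.0, 349.4, 34.0]]
[[503.0, 308.3, 44.0], [503.0, 345.2, 40.3]]
[[508.0, 304.9, 49.2], [508.0, 341.6, 45.5]]
[ 205.59600924 -588.90426688  202.58848698] 49.14943234810724 25.788486979949255
[ 172.61480575 -494.40761983  203.76276947] -50.937410377710016 26.96276946905965
```

The open fingertips still stand roughly 30 mm up. I continue down while watching the force.

Emit:
move_arm(
  plan=[
    {"tx": 0, "ty": 0, "tz": 0.8, "wx": 0, "wy": 0, "wz": 0},
    {"tx": 0, "ty": 0, "tz": 0.7, "wx": 0, "wy": 0, "wz": 0},
    {"tx": 0, "ty": 0, "tz": 0.3, "wx": 0, "wy": 0, "wz": 0},
    {"tx": 0, "ty": 0, "tz": 0, "wx": 0, "wy": 0, "wz": 0},
  ],
)

```text
time_s: 5.02
ee_pos: [448.9, 327.7, -12.9]
ee_rot: [-179.9, 0.1, 86.1]
force: [0.1, -0.7, 0.0]
gripper_width: 90.6
gripper_force: 0.0
```

```bash
python3 look.py d2 390 170 100 100 6
```

```text
[449.24033585 327.97630136 -12.44307065] [-1.79943269e+02  5.36324738e-02  8.60664783e+01] [-0.31331414 -0.35070322  0.84592179] 91.01078431973555
```

View pics/d2.png

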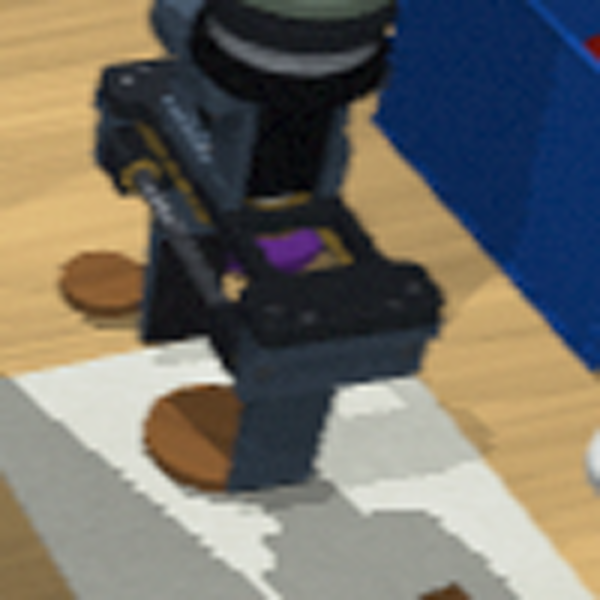

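Run:
```python
from h import *
S=dict(np.load("scene0.npz"))
for z in (10,16,20): print(z,plane(S,[(428.3,251.7),(442.2,250.8)],z).round(1).tolist())
```

```text
10 [[487.8, 317.9, 10.0], [494.8, 352.8, 10.0]]
16 [[493.4, 314.2, 16.0], [500.4, 348.8, 16.0]]
20 [[497.2, 311.7, 20.0], [504.1, 346.1, 20.0]]
```

Emit:
move_arm(
  plan=[
    {"tx": 0, "ty": 0, "tz": 0.5, "wx": 0, "wy": 0, "wz": 0},
    {"tx": 0, "ty": 0, "tz": 0.3, "wx": 0, "wy": 0, "wz": 0},
    {"tx": 0, "ty": 0, "tz": 0, "wx": 0, "wy": 0, "wz": 0},
  ],
)

```text
time_s: 5.32
ee_pos: [449.2, 328.0, -20.5]
ee_rot: [-179.9, 0.0, 86.1]
force: [0.8, -0.4, -0.2]
gripper_width: 91.1
gripper_force: 0.0
```

Emit:
move_arm(
  plan=[
    {"tx": 0, "ty": 0, "tz": 0.2, "wx": 0, "wy": 0, "wz": 0},
    {"tx": 0, "ty": 0, "tz": 0, "wx": 0, "wy": 0, "wz": 0},
  ],
)

```text
time_s: 5.48
ee_pos: [449.5, 328.2, -22.0]
ee_rot: [-180.0, 0.0, 86.1]
force: [0.0, 0.9, -0.6]
gripper_width: 90.8
gripper_force: 0.0
```

Emit:
move_arm(
  plan=[
    {"tx": 0, "ty": 0, "tz": 0.2, "wx": 0, "wy": 0, "wz": 0},
    {"tx": 0, "ty": 0, "tz": 0, "wx": 0, "wy": 0, "wz": 0},
  ],
)

```text
time_s: 5.65
ee_pos: [449.5, 328.2, -24.0]
ee_rot: [-180.0, 0.0, 86.1]
force: [-0.7, -0.4, -1.0]
gripper_width: 91.0
gripper_force: 0.0
```

Emit:
move_arm(
  plan=[
    {"tx": 0, "ty": 0, "tz": 0.2, "wx": 0, "wy": 0, "wz": 0},
    {"tx": 0, "ty": 0, "tz": 0, "wx": 0, "wy": 0, "wz": 0},
  ],
)

```text
time_s: 5.82
ee_pos: [449.5, 328.2, -26.0]
ee_rot: [-180.0, 0.0, 86.1]
force: [-0.4, 0.7, -0.8]
gripper_width: 90.6
gripper_force: 0.0
```

Run:
```python
from h import *
g=grab_frame("scene");np.savez("s_d3.npz",**g);c=g["color"].astype(int)
# finger: bluish dark; card/disc otherwise
m=(c.max(2)<100)&(c[...,2]>c[...,0]+5)
for v in range(238,268): 
    r=np.where(m[v,420:455])[0]+420
    print(v,(r.min(),r.max(),len(r)) if len(r) else None, c[v,435],end=" | ")
```

```text
238 (np.int64(429), np.int64(446), 18) [45 55 67] | 239 (np.int64(429), np.int64(444), 16) [44 55 66] | 240 (np.int64(430), np.int64(444), 15) [43 51 62] | 241 (np.int64(430), np.int64(443), 14) [43 51 60] | 242 (np.int64(430), np.int64(443), 14) [38 48 57] | 243 (np.int64(430), np.int64(443), 14) [39 48 59] | 244 (np.int64(430), np.int64(442), 13) [38 50 59] | 245 (np.int64(429), np.int64(442), 14) [37 48 58] | 246 (np.int64(429), np.int64(442), 14) [42 51 60] | 247 (np.int64(429), np.int64(442), 14) [40 50 58] | 248 (np.int64(429), np.int64(442), 14) [39 49 59] | 249 (np.int64(429), np.int64(441), 13) [42 52 63] | 250 (np.int64(428), np.int64(441), 14) [43 53 64] | 251 (np.int64(428), np.int64(441), 14) [42 53 64] | 252 (np.int64(428), np.int64(441), 14) [43 55 65] | 253 (np.int64(428), np.int64(440), 13) [41 51 61] | 254 (np.int64(428), np.int64(438), 11) [41 50 60] | 255 (np.int64(428), np.int64(432), 5) [82 86 84] | 256 None [120 123 116] | 257 None [151 154 145] | 258 None [150 154 146] | 259 None [150 153 143] | 260 None [151 151 143] | 261 None [150 152 145] | 262 None [154 153 146] | 263 None [151 154 147] | 264 None [153 155 147] | 265 None [150 153 146] | 266 None [152 155 147] | 267 None [152 155 146] |
```

Emit:
move_arm(
  plan=[
    {"tx": 0, "ty": 0, "tz": 0.15, "wx": 0, "wy": 0, "wz": 0},
    {"tx": 0, "ty": 0, "tz": 0, "wx": 0, "wy": 0, "wz": 0},
  ],
)

```text
time_s: 6.03
ee_pos: [449.5, 328.2, -27.5]
ee_rot: [-180.0, 0.0, 86.1]
force: [-0.1, -0.1, -0.0]
gripper_width: 90.9
gripper_force: 0.0
```

Emit:
move_arm(
  plan=[
    {"tx": 0, "ty": 0, "tz": 0.1, "wx": 0, "wy": 0, "wz": 0},
    {"tx": 0, "ty": 0, "tz": 0, "wx": 0, "wy": 0, "wz": 0},
  ],
)

```text
time_s: 6.2
ee_pos: [449.5, 328.2, -28.5]
ee_rot: [-180.0, 0.0, 86.1]
force: [0.5, -0.5, 0.3]
gripper_width: 91.1
gripper_force: 0.0
```

Emit:
move_arm(
  plan=[
    {"tx": 0, "ty": 0, "tz": 0.1, "wx": 0, "wy": 0, "wz": 0},
    {"tx": 0, "ty": 0, "tz": 0, "wx": 0, "wy": 0, "wz": 0},
  ],
)

```text
time_s: 6.37
ee_pos: [449.5, 328.2, -29.4]
ee_rot: [-180.0, 0.0, 86.1]
force: [-0.1, -0.9, 0.2]
gripper_width: 90.7
gripper_force: 0.0
```

Emit:
move_arm(
  plan=[
    {"tx": 0, "ty": 0, "tz": 0.1, "wx": 0, "wy": 0, "wz": 0},
    {"tx": 0, "ty": 0, "tz": 0, "wx": 0, "wy": 0, "wz": 0},
  ],
)

```text
time_s: 6.53
ee_pos: [449.5, 328.2, -30.4]
ee_rot: [-180.0, 0.0, 86.1]
force: [-0.3, -0.4, 0.5]
gripper_width: 91.1
gripper_force: 0.0
```

Run:
```python
from h import *
g=grab_frame("scene");c=g["color"].astype(int)
m=(c.max(2)<75)&(c[...,2]>c[...,0]+8)
print({u:(int(np.where(m[235:270,u])[0].max())+235, c[250:262,u].sum(1).tolist()) for u in(430,434,438,440)})
for z in(0,3,6):print(plane(g,[(428,256.5),(440.5,255)],z).round(1).tolist())
```

```text
{430: (256, [169, 164, 162, 165, 162, 156, 144, 323, 579, 444, 454, 452]), 434: (255, [149, 154, 164, 161, 157, 163, 206, 355, 441, 451, 448, 456]), 438: (255, [151, 154, 164, 153, 159, 141, 341, 447, 447, 454, 455, 450]), 440: (254, [148, 155, 156, 161, 183, 298, 399, 450, 452, 455, 454, 454])}
[[494.3, 315.5, 0.0], [498.3, 348.0, 0.0]]
[[497.0, 313.7, 3.0], [501.1, 346.1, 3.0]]
[[499.8, 311.9, 6.0], [503.8, 344.1, 6.0]]
```

The tips are now about 1–3 mm above the table, so I close on the disc.

Emit:
move_arm(
  plan=[
    {"tx": 0, "ty": 0, "tz": 0, "wx": 0, "wy": 0, "wz": 0},
    {"tx": 0, "ty": 0, "tz": 0, "wx": 0, "wy": 0, "wz": 0},
    {"tx": 0, "ty": 0, "tz": 0, "wx": 0, "wy": 0, "wz": 0},
    {"tx": 0, "ty": 0, "tz": 0, "wx": 0, "wy": 0, "wz": 0},
    {"tx": 0, "ty": 0, "tz": 0, "wx": 0, "wy": 0, "wz": 0},
    {"tx": 0, "ty": 0, "tz": 0, "wx": 0, "wy": 0, "wz": 0},
  ],
  gripper=5.5,
  force=12,
)

```text
time_s: 7.08
ee_pos: [449.6, 328.3, -30.3]
ee_rot: [-180.0, 0.0, 86.1]
force: [-0.8, 0.0, 0.8]
gripper_width: 62.6
gripper_force: 12.0
```

Gripped, opening 62.6 mm. The place height follows from the pick: disc-bottom contact was at reported z about -30, so the carriage is about 55 higher. I lift and carry.

Emit:
move_arm(
  plan=[
    {"tx": 0, "ty": 0, "tz": -0.5, "wx": 0, "wy": 0, "wz": 0},
    {"tx": 0, "ty": 0, "tz": -1.5, "wx": 0, "wy": 0, "wz": 0},
    {"tx": 0, "ty": 0, "tz": -2.5, "wx": 0, "wy": 0, "wz": 0},
    {"tx": 0, "ty": 0, "tz": -2.5, "wx": 0, "wy": 0, "wz": 0},
    {"tx": 0, "ty": 0, "tz": -2.5, "wx": 0, "wy": 0, "wz": 0},
    {"tx": 0, "ty": 0, "tz": -2.5, "wx": 0, "wy": 0, "wz": 0},
    {"tx": 0, "ty": 0, "tz": -2.5, "wx": 0, "wy": 0, "wz": 0},
    {"tx": 0, "ty": 0, "tz": -2.5, "wx": 0, "wy": 0, "wz": 0},
    {"tx": 0, "ty": 0, "tz": -2.5, "wx": 0, "wy": 0, "wz": 0},
    {"tx": 0, "ty": 0, "tz": -2, "wx": 0, "wy": 0, "wz": 0},
    {"tx": 0, "ty": 0, "tz": -1, "wx": 0, "wy": 0, "wz": 0},
    {"tx": 0, "ty": 0, "tz": -0.5, "wx": 0, "wy": 0, "wz": 0},
  ],
)

```text
time_s: 8.08
ee_pos: [450.2, 328.7, 201.6]
ee_rot: [179.9, -0.1, 86.1]
force: [0.1, -0.2, -0.5]
gripper_width: 62.4
gripper_force: 12.0
```

Emit:
move_arm(
  plan=[
    {"tx": -1, "ty": 0.4, "tz": 0, "wx": 0, "wy": 0, "wz": 0},
    {"tx": -2, "ty": 0.8, "tz": 0, "wx": 0, "wy": 0, "wz": 0},
    {"tx": -3, "ty": 0.8, "tz": 0, "wx": 0, "wy": 0, "wz": 0},
    {"tx": -3, "ty": 0.8, "tz": 0, "wx": 0, "wy": 0, "wz": 0},
    {"tx": -3, "ty": 0.8, "tz": 0, "wx": 0, "wy": 0, "wz": 0},
    {"tx": -3, "ty": 0.8, "tz": 0, "wx": 0, "wy": 0, "wz": 0},
    {"tx": -3, "ty": 0.8, "tz": 0, "wx": 0, "wy": 0, "wz": 0},
    {"tx": -3, "ty": 0.8, "tz": 0, "wx": 0, "wy": 0, "wz": 0},
    {"tx": -3, "ty": 0.8, "tz": 0, "wx": 0, "wy": 0, "wz": 0},
    {"tx": -3, "ty": 0.8, "tz": 0, "wx": 0, "wy": 0, "wz": 0},
    {"tx": -3, "ty": 0.8, "tz": 0, "wx": 0, "wy": 0, "wz": 0},
    {"tx": -3, "ty": 0.8, "tz": 0, "wx": 0, "wy": 0, "wz": 0},
  ],
)

```text
time_s: 9.08
ee_pos: [517.4, -9.5, 197.9]
ee_rot: [-179.8, 0.0, 86.1]
force: [0.5, 0.3, -0.4]
gripper_width: 62.2
gripper_force: 12.0
```

Emit:
move_arm(
  plan=[
    {"tx": -3, "ty": 0.6, "tz": 0, "wx": 0, "wy": 0, "wz": 0},
    {"tx": -2.5, "ty": 0, "tz": 0, "wx": 0, "wy": 0, "wz": 0},
    {"tx": -2, "ty": 0, "tz": 0, "wx": 0, "wy": 0, "wz": 0},
    {"tx": -1, "ty": 0, "tz": 0, "wx": 0, "wy": 0, "wz": 0},
    {"tx": -0.4, "ty": 0, "tz": 0, "wx": 0, "wy": 0, "wz": 0},
    {"tx": 0, "ty": 0, "tz": 0, "wx": 0, "wy": 0, "wz": 0},
    {"tx": 0, "ty": 0, "tz": 0, "wx": 0, "wy": 0, "wz": 0},
  ],
)

```text
time_s: 9.67
ee_pos: [518.3, -95.7, 199.2]
ee_rot: [-179.9, -0.0, 86.1]
force: [-0.0, -0.8, -1.1]
gripper_width: 62.6
gripper_force: 12.0
```

Emit:
move_arm(
  plan=[
    {"tx": -0.06, "ty": 0.04, "tz": 1, "wx": 0, "wy": 0, "wz": 0},
    {"tx": 0, "ty": 0, "tz": 2.5, "wx": 0, "wy": 0, "wz": 0},
    {"tx": 0, "ty": 0, "tz": 2.5, "wx": 0, "wy": 0, "wz": 0},
    {"tx": 0, "ty": 0, "tz": 2.5, "wx": 0, "wy": 0, "wz": 0},
    {"tx": 0, "ty": 0, "tz": 2.5, "wx": 0, "wy": 0, "wz": 0},
    {"tx": 0, "ty": 0, "tz": 2.5, "wx": 0, "wy": 0, "wz": 0},
    {"tx": 0, "ty": 0, "tz": 1.5, "wx": 0, "wy": 0, "wz": 0},
    {"tx": 0, "ty": 0, "tz": 0.8, "wx": 0, "wy": 0, "wz": 0},
    {"tx": 0, "ty": 0, "tz": 0.3, "wx": 0, "wy": 0, "wz": 0},
    {"tx": 0, "ty": 0, "tz": 0, "wx": 0, "wy": 0, "wz": 0},
    {"tx": 0, "ty": 0, "tz": 0, "wx": 0, "wy": 0, "wz": 0},
  ],
)

```text
time_s: 10.58
ee_pos: [519.8, -96.9, 39.5]
ee_rot: [179.9, 0.0, 86.1]
force: [-1.6, 0.7, -0.6]
gripper_width: 62.4
gripper_force: 12.0
```

Run:
```python
from h import *
g=grab_frame("scene");h=cv2.cvtColor(g["color"],cv2.COLOR_RGB2HSV);s=env.state();print(s["ee_pos"],s["force"])
np.savez("s_p1.npz",**g)
m=(h[...,1]>100)&(h[...,0]<20)&(h[...,2]<190);m[:255]=0;m[305:]=0
for b in blob(m,(268,280),25): print(b[:2])
print(proj(g,[[518.7,-96,66],[518.7-32,-96,66],[518.7,-64,66],[518.7,-128,66]]))
```

```text
[520.01310806 -96.98915302  39.76994683] [-0.40112908  0.53901346 -0.21498435]
(array([256.29, 283.29]), [253, 280, 7, 9, 42])
(array([278.39, 280.22]), [276, 276, 6, 10, 41])
[[266.27813643 279.18355406]
 [263.48289874 269.27851536]
 [280.54003685 276.16223143]
 [251.82922797 282.24449354]]
```

Emit:
move_arm(
  plan=[
    {"tx": 0.05, "ty": -0.12, "tz": 0.5, "wx": 0, "wy": 0, "wz": 0},
    {"tx": 0, "ty": 0, "tz": 0.4, "wx": 0, "wy": 0, "wz": 0},
    {"tx": 0, "ty": 0, "tz": 0.2, "wx": 0, "wy": 0, "wz": 0},
    {"tx": 0, "ty": 0, "tz": 0.1, "wx": 0, "wy": 0, "wz": 0},
    {"tx": 0, "ty": 0, "tz": 0, "wx": 0, "wy": 0, "wz": 0},
  ],
)

```text
time_s: 11.05
ee_pos: [517.7, -96.5, 26.5]
ee_rot: [-180.0, 0.0, 86.1]
force: [-0.6, 0.5, -0.1]
gripper_width: 62.3
gripper_force: 12.0
```

Emit:
move_arm(
  plan=[
    {"tx": 0, "ty": 0, "tz": 0.12, "wx": 0, "wy": 0, "wz": 0},
    {"tx": 0, "ty": 0, "tz": 0, "wx": 0, "wy": 0, "wz": 0},
    {"tx": 0, "ty": 0, "tz": 0, "wx": 0, "wy": 0, "wz": 0},
  ],
)

```text
time_s: 11.3
ee_pos: [517.9, -96.5, 25.6]
ee_rot: [180.0, 0.0, 86.1]
force: [0.0, -0.0, -0.2]
gripper_width: 62.4
gripper_force: 12.0
```

Emit:
move_arm(
  plan=[
    {"tx": 0, "ty": 0.05, "tz": 0.1, "wx": 0, "wy": 0, "wz": 0},
    {"tx": 0, "ty": 0, "tz": 0, "wx": 0, "wy": 0, "wz": 0},
    {"tx": 0, "ty": 0, "tz": 0, "wx": 0, "wy": 0, "wz": 0},
  ],
)

```text
time_s: 11.55
ee_pos: [518.5, -96.6, 24.7]
ee_rot: [180.0, 0.0, 86.1]
force: [0.2, -0.4, 1.1]
gripper_width: 62.6
gripper_force: 12.0
```

Run:
```python
from h import *
g=grab_frame("scene");h=cv2.cvtColor(g["color"],cv2.COLOR_RGB2HSV);s=env.state();print(s["ee_pos"],s["force"])
m=(h[...,1]>100)&(h[...,0]<20)&(h[...,2]<190);m[:255]=0;m[308:]=0
for b in blob(m,(268,285),25): print(b[:2])
a=np.radians(np.arange(0,360,5));r=np.c_[518.4+32*np.cos(a),-96+32*np.sin(a),0*a+63]
p=proj(g,r);print(p.min(0),p.max(0))
```

```text
[518.49874596 -96.55937039  24.67079136] [-0.31963303 -0.84421059  1.09096432]
(array([279.1 , 284.56]), [277, 281, 6, 9, 39])
(array([256.79, 287.79]), [253, 285, 7, 8, 39])
[251.7286905  269.71057358] [280.93459454 290.86121248]
```

Emit:
move_arm(
  plan=[
    {"tx": 0, "ty": 0, "tz": 0.04, "wx": 0, "wy": 0, "wz": 0},
    {"tx": 0, "ty": 0, "tz": 0, "wx": 0, "wy": 0, "wz": 0},
    {"tx": 0, "ty": 0, "tz": 0, "wx": 0, "wy": 0, "wz": 0},
  ],
)

```text
time_s: 11.85
ee_pos: [518.5, -96.6, 24.6]
ee_rot: [180.0, 0.0, 86.1]
force: [-1.5, 0.1, 5.3]
gripper_width: 62.5
gripper_force: 12.0
```

Emit:
move_arm(
  plan=[
    {"tx": 0, "ty": 0, "tz": 0, "wx": 0, "wy": 0, "wz": 0},
    {"tx": 0, "ty": 0, "tz": 0, "wx": 0, "wy": 0, "wz": 0},
    {"tx": 0, "ty": 0, "tz": 0, "wx": 0, "wy": 0, "wz": 0},
    {"tx": 0, "ty": 0, "tz": 0, "wx": 0, "wy": 0, "wz": 0},
    {"tx": 0, "ty": 0, "tz": -0.5, "wx": 0, "wy": 0, "wz": 0},
    {"tx": 0, "ty": 0, "tz": -1.5, "wx": 0, "wy": 0, "wz": 0},
    {"tx": 0, "ty": 0, "tz": -2.5, "wx": 0, "wy": 0, "wz": 0},
    {"tx": 0, "ty": 0, "tz": -2.5, "wx": 0, "wy": 0, "wz": 0},
    {"tx": 0, "ty": 0, "tz": -2.5, "wx": 0, "wy": 0, "wz": 0},
    {"tx": 0, "ty": 0, "tz": -2.5, "wx": 0, "wy": 0, "wz": 0},
    {"tx": 0, "ty": 0, "tz": -1, "wx": 0, "wy": 0, "wz": 0},
  ],
  gripper=9,
)

```text
time_s: 12.77
ee_pos: [520.2, -96.9, 157.8]
ee_rot: [179.6, 0.1, 86.1]
force: [0.7, 0.2, -0.7]
gripper_width: 90.2
gripper_force: 0.0
```

The disc made contact (5 N) and is released. Next I work out the crank geometry and check the disc against the ring, moving the arm aside first (tool x negative = toward the crank, staying high).

Emit:
move_arm(
  plan=[
    {"tx": -1, "ty": -1, "tz": -1, "wx": 0, "wy": 0, "wz": -0.12},
    {"tx": -2, "ty": -2, "tz": -1, "wx": 0, "wy": 0, "wz": -0.12},
    {"tx": -2.5, "ty": -2.5, "tz": -1, "wx": 0, "wy": 0, "wz": -0.12},
    {"tx": -2.5, "ty": -2.5, "tz": 0, "wx": 0, "wy": 0, "wz": -0.12},
    {"tx": -2.5, "ty": -2.5, "tz": 0, "wx": 0, "wy": 0, "wz": -0.12},
    {"tx": -2, "ty": -2, "tz": 0, "wx": 0, "wy": 0, "wz": -0.12},
    {"tx": -1, "ty": -1, "tz": 0, "wx": 0, "wy": 0, "wz": -0.12},
    {"tx": 0, "ty": 0, "tz": 0, "wx": 0, "wy": 0, "wz": -0.12},
    {"tx": 0, "ty": 0, "tz": 0, "wx": 0, "wy": 0, "wz": -0.12},
  ],
  gripper=6,
)

```text
time_s: 13.52
ee_pos: [430.0, -258.3, 183.2]
ee_rot: [-180.0, -0.1, 147.4]
force: [0.2, 0.5, 0.5]
gripper_width: 59.8
gripper_force: 0.0
```

Run:
```python
from h import *
f=grab_frame("top");g=grab_frame("scene");np.savez("t2.npz",**f);np.savez("s2.npz",**g)
s=env.state();print(s["ee_pos"],s["ee_rot"][2],s["qpos"].round(1))
T=dict(np.load("top0.npz"));S=dict(np.load("scene0.npz"))
print("hub T",plane(T,(419.5,226),77),"S",plane(S,(190.5,288),77),tri(T,(419.5,226),S,(190.5,288)))
print("grip S top",plane(S,(213.5,264),121),"base",plane(S,(213.5,280),73))
for n,fr,pt,z in(("T",f,(361,221),63),("S",g,(267,280),63)):
    h=cv2.cvtColor(fr["color"],cv2.COLOR_RGB2HSV);m=(h[...,1]>100)&(h[...,0]<20)&(h[...,2]<200)
    b=blob(m,pt,10)
    for q in b[:1]:
        w=plane(fr,np.argwhere(q[2])[:,::-1],z)[:,:2].astype(np.float32);k=cv2.convexHull(w)
        print(n,q[:2],cv2.fitEllipse(k),plane(fr,q[0],z))
x0,y0=320,185;a=cv2.resize(f["color"][y0:y0+90,x0:x0+120],(533,400),interpolation=cv2.INTER_CUBIC)
b=cv2.resize(g["color"][240:320,160:240+80],(400,400)) if 0 else cv2.resize(g["color"][245:310,220:320],(400,260),interpolation=cv2.INTER_CUBIC)
im=np.zeros((400,800,3),np.uint8);im[:, :400]=a[:,:400];im[:260,400:]=b;cv2.imwrite("pics/placed.png",im[...,::-1])
```

```text
[ 430.21787585 -257.52892953  183.25064645] 147.11577535512757 [-32.2  11.5  98.3   0.   70.3 -89.3]
hub T [[ 505.18929682 -259.61882443   77.        ]] S [[ 508.47696432 -256.45995209   77.        ]] (array([ 505.60713996, -258.41182378,   74.59818932]), np.float64(3.3719707210116465))
grip S top [[ 496.55983519 -199.73224595  121.        ]] base [[ 494.89812762 -207.11136132   73.        ]]
T (array([360.44, 221.3 ]), [350, 211, 22, 22, 397]) ((517.521484375, -95.49005126953125), (62.0313720703125, 62.6040153503418), 118.13706970214844) [[517.38536591 -95.40195181  63.        ]]
S (array([267.34, 281.96]), [253, 271, 30, 23, 555]) ((523.6116943359375, -94.7391128540039), (64.26634979248047, 70.6241226196289), 81.79364013671875) [[524.72326982 -95.0942778   63.        ]]
```

View pics/placed.png

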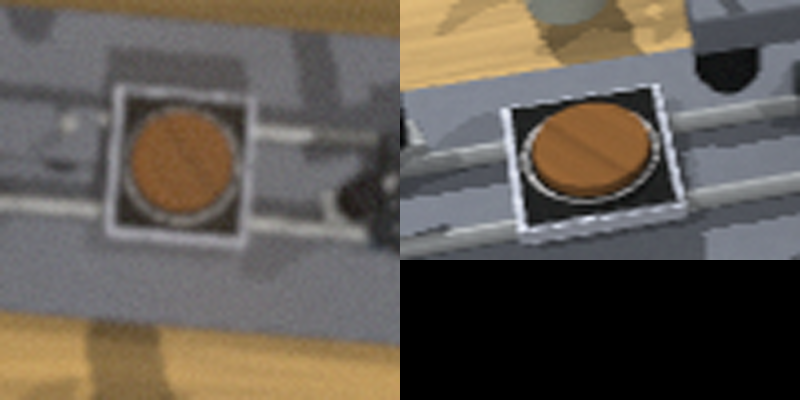

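The picture shows the disc lying flat and centred in the white ring in both views, at about (180,160) on the left and (590,145) on the right. In numbers, the disc is at (517.5,-95.5) and the ring at (517.3,-96.3) in the top view. The crank axis is at about (506.8,-257), the grip at about (495.8,-203), and q0 ≈ 1.30 rad, so 498° remain, to be done in two grips. First I turn to yaw 195°.

Emit:
move_arm(
  plan=[
    {"tx": 0, "ty": 0, "tz": 0, "wx": 0, "wy": 0, "wz": -0.1045},
    {"tx": 0, "ty": 0, "tz": 0, "wx": 0, "wy": 0, "wz": -0.1045},
    {"tx": 0, "ty": 0, "tz": 0, "wx": 0, "wy": 0, "wz": -0.1045},
    {"tx": 0, "ty": 0, "tz": 0, "wx": 0, "wy": 0, "wz": -0.1045},
    {"tx": 0, "ty": 0, "tz": 0, "wx": 0, "wy": 0, "wz": -0.1045},
    {"tx": 0, "ty": 0, "tz": 0, "wx": 0, "wy": 0, "wz": -0.1045},
    {"tx": 0, "ty": 0, "tz": 0, "wx": 0, "wy": 0, "wz": -0.1045},
    {"tx": 0, "ty": 0, "tz": 0, "wx": 0, "wy": 0, "wz": -0.1045},
  ],
  gripper=6,
)

```text
time_s: 14.28
ee_pos: [430.6, -257.0, 183.5]
ee_rot: [180.0, -0.0, -164.8]
force: [0.3, -0.4, -0.3]
gripper_width: 60.1
gripper_force: 0.0
```

Emit:
move_arm(
  plan=[
    {"tx": -1.5, "ty": 0.6, "tz": 0, "wx": 0, "wy": 0, "wz": 0},
    {"tx": -2, "ty": 1, "tz": 0, "wx": 0, "wy": 0, "wz": 0},
    {"tx": -2, "ty": 1, "tz": 0, "wx": 0, "wy": 0, "wz": 0},
    {"tx": -1.5, "ty": 0.6, "tz": 0, "wx": 0, "wy": 0, "wz": 0},
    {"tx": -0.75, "ty": 0.36, "tz": 0, "wx": 0, "wy": 0, "wz": 0},
    {"tx": 0, "ty": 0, "tz": 1, "wx": 0, "wy": 0, "wz": 0},
    {"tx": 0, "ty": 0, "tz": 1, "wx": 0, "wy": 0, "wz": 0},
    {"tx": 0, "ty": 0, "tz": 1, "wx": 0, "wy": 0, "wz": 0},
    {"tx": 0, "ty": 0, "tz": 0.5, "wx": 0, "wy": 0, "wz": 0},
    {"tx": 0, "ty": 0, "tz": 0, "wx": 0, "wy": 0, "wz": 0},
    {"tx": 0, "ty": 0, "tz": 0, "wx": 0, "wy": 0, "wz": 0},
  ],
)

```text
time_s: 15.2
ee_pos: [495.6, -203.2, 148.4]
ee_rot: [180.0, -0.1, -165.0]
force: [0.9, -0.6, -1.1]
gripper_width: 59.9
gripper_force: 0.0
```

Emit:
move_arm(
  plan=[
    {"tx": 0, "ty": 0, "tz": 1, "wx": 0, "wy": 0, "wz": 0},
    {"tx": 0, "ty": 0, "tz": 1.5, "wx": 0, "wy": 0, "wz": 0},
    {"tx": 0, "ty": 0, "tz": 1.5, "wx": 0, "wy": 0, "wz": 0},
    {"tx": 0, "ty": 0, "tz": 1.5, "wx": 0, "wy": 0, "wz": 0},
    {"tx": 0, "ty": 0, "tz": 1.5, "wx": 0, "wy": 0, "wz": 0},
    {"tx": 0, "ty": 0, "tz": 1.3, "wx": 0, "wy": 0, "wz": 0},
    {"tx": 0, "ty": 0, "tz": 0.8, "wx": 0, "wy": 0, "wz": 0},
    {"tx": 0, "ty": 0, "tz": 0.4, "wx": 0, "wy": 0, "wz": 0},
    {"tx": 0, "ty": 0, "tz": 0, "wx": 0, "wy": 0, "wz": 0},
    {"tx": 0, "ty": 0, "tz": 0, "wx": 0, "wy": 0, "wz": 0},
  ],
)

```text
time_s: 16.03
ee_pos: [496.7, -203.1, 54.3]
ee_rot: [-180.0, 0.0, -164.9]
force: [0.6, -0.5, -0.9]
gripper_width: 60.2
gripper_force: 0.0
```

Emit:
move_arm(
  plan=[
    {"tx": 0, "ty": 0, "tz": 0, "wx": 0, "wy": 0, "wz": 0},
    {"tx": 0, "ty": 0, "tz": 0, "wx": 0, "wy": 0, "wz": 0},
    {"tx": 0, "ty": 0, "tz": 0, "wx": 0, "wy": 0, "wz": 0},
    {"tx": 0, "ty": 0, "tz": 0, "wx": 0, "wy": 0, "wz": 0},
    {"tx": 0, "ty": 0, "tz": 0, "wx": 0, "wy": 0, "wz": 0},
    {"tx": 0, "ty": 0, "tz": 0, "wx": 0, "wy": 0, "wz": 0},
  ],
  gripper=2,
  force=12,
)

```text
time_s: 16.53
ee_pos: [496.1, -202.0, 54.1]
ee_rot: [179.9, 0.0, -165.0]
force: [-0.5, 3.4, 2.5]
gripper_width: 25.6
gripper_force: 12.0
```

The opening of 25.6 mm confirms the grip on the post. Trial winding of 0.2 rad follows; the axis in the tool frame is about (3, -55) mm.

Emit:
move_arm(
  plan=[
    {"tx": -0.275, "ty": -0.024, "tz": 0, "wx": 0, "wy": 0, "wz": 0.05},
    {"tx": -0.275, "ty": -0.024, "tz": 0, "wx": 0, "wy": 0, "wz": 0.05},
    {"tx": -0.275, "ty": -0.024, "tz": 0, "wx": 0, "wy": 0, "wz": 0.05},
    {"tx": -0.275, "ty": -0.024, "tz": 0, "wx": 0, "wy": 0, "wz": 0.05},
  ],
  force=20,
)

```text
time_s: 16.87
ee_pos: [506.7, -201.0, 54.1]
ee_rot: [179.9, -0.1, -176.5]
force: [-1.7, 2.1, 3.2]
gripper_width: 25.7
gripper_force: 20.0
```

Emit:
move_arm(
  plan=[
    {"tx": -0.602, "ty": -0.07, "tz": 0, "wx": 0, "wy": 0, "wz": 0.11},
    {"tx": -0.602, "ty": -0.07, "tz": 0, "wx": 0, "wy": 0, "wz": 0.11},
    {"tx": -0.602, "ty": -0.07, "tz": 0, "wx": 0, "wy": 0, "wz": 0.11},
    {"tx": -0.602, "ty": -0.07, "tz": 0, "wx": 0, "wy": 0, "wz": 0.11},
    {"tx": -0.602, "ty": -0.07, "tz": 0, "wx": 0, "wy": 0, "wz": 0.11},
    {"tx": -0.602, "ty": -0.07, "tz": 0, "wx": 0, "wy": 0, "wz": 0.11},
  ],
)

```text
time_s: 17.37
ee_pos: [540.6, -213.0, 54.1]
ee_rot: [-180.0, -0.1, 145.5]
force: [-2.6, 0.7, 2.3]
gripper_width: 25.3
gripper_force: 20.0
```

Emit:
move_arm(
  plan=[
    {"tx": -0.602, "ty": -0.07, "tz": 0, "wx": 0, "wy": 0, "wz": 0.11},
    {"tx": -0.602, "ty": -0.07, "tz": 0, "wx": 0, "wy": 0, "wz": 0.11},
    {"tx": -0.602, "ty": -0.07, "tz": 0, "wx": 0, "wy": 0, "wz": 0.11},
    {"tx": -0.602, "ty": -0.07, "tz": 0, "wx": 0, "wy": 0, "wz": 0.11},
    {"tx": -0.602, "ty": -0.07, "tz": 0, "wx": 0, "wy": 0, "wz": 0.11},
    {"tx": -0.602, "ty": -0.07, "tz": 0, "wx": 0, "wy": 0, "wz": 0.11},
    {"tx": -0.602, "ty": -0.07, "tz": 0, "wx": 0, "wy": 0, "wz": 0.11},
    {"tx": -0.602, "ty": -0.07, "tz": 0, "wx": 0, "wy": 0, "wz": 0.11},
    {"tx": -0.602, "ty": -0.07, "tz": 0, "wx": 0, "wy": 0, "wz": 0.11},
    {"tx": -0.602, "ty": -0.07, "tz": 0, "wx": 0, "wy": 0, "wz": 0.11},
    {"tx": -0.602, "ty": -0.07, "tz": 0, "wx": 0, "wy": 0, "wz": 0.11},
    {"tx": -0.602, "ty": -0.07, "tz": 0, "wx": 0, "wy": 0, "wz": 0.11},
  ],
)

```text
time_s: 18.37
ee_pos: [556.7, -278.5, 54.1]
ee_rot: [-179.8, 0.0, 69.9]
force: [-3.4, 1.9, 3.6]
gripper_width: 25.7
gripper_force: 20.0
```

Emit:
move_arm(
  plan=[
    {"tx": -0.602, "ty": -0.07, "tz": 0, "wx": 0, "wy": 0, "wz": 0.11},
    {"tx": -0.602, "ty": -0.07, "tz": 0, "wx": 0, "wy": 0, "wz": 0.11},
    {"tx": -0.602, "ty": -0.07, "tz": 0, "wx": 0, "wy": 0, "wz": 0.11},
    {"tx": -0.602, "ty": -0.07, "tz": 0, "wx": 0, "wy": 0, "wz": 0.11},
    {"tx": -0.602, "ty": -0.07, "tz": 0, "wx": 0, "wy": 0, "wz": 0.11},
    {"tx": -0.602, "ty": -0.07, "tz": 0, "wx": 0, "wy": 0, "wz": 0.11},
  ],
)

```text
time_s: 18.87
ee_pos: [532.6, -304.6, 54.1]
ee_rot: [-179.9, 0.1, 32.1]
force: [-2.1, 3.7, 3.3]
gripper_width: 25.7
gripper_force: 20.0
```

Emit:
move_arm(
  plan=[
    {"tx": -0.602, "ty": -0.07, "tz": 0, "wx": 0, "wy": 0, "wz": 0.11},
    {"tx": -0.602, "ty": -0.07, "tz": 0, "wx": 0, "wy": 0, "wz": 0.11},
    {"tx": -0.602, "ty": -0.07, "tz": 0, "wx": 0, "wy": 0, "wz": 0.11},
    {"tx": -0.602, "ty": -0.07, "tz": 0, "wx": 0, "wy": 0, "wz": 0.11},
    {"tx": -0.602, "ty": -0.07, "tz": 0, "wx": 0, "wy": 0, "wz": 0.11},
    {"tx": -0.602, "ty": -0.07, "tz": 0, "wx": 0, "wy": 0, "wz": 0.11},
    {"tx": -0.602, "ty": -0.07, "tz": 0, "wx": 0, "wy": 0, "wz": 0.11},
    {"tx": -0.602, "ty": -0.07, "tz": 0, "wx": 0, "wy": 0, "wz": 0.11},
    {"tx": -0.602, "ty": -0.07, "tz": 0, "wx": 0, "wy": 0, "wz": 0.11},
    {"tx": -0.602, "ty": -0.07, "tz": 0, "wx": 0, "wy": 0, "wz": 0.11},
    {"tx": -0.602, "ty": -0.07, "tz": 0, "wx": 0, "wy": 0, "wz": 0.11},
    {"tx": -0.602, "ty": -0.07, "tz": 0, "wx": 0, "wy": 0, "wz": 0.11},
  ],
)

```text
time_s: 19.87
ee_pos: [466.3, -294.1, 54.1]
ee_rot: [180.0, 0.1, -43.5]
force: [-0.6, 2.7, 2.6]
gripper_width: 25.5
gripper_force: 20.0
```

Emit:
move_arm(
  plan=[
    {"tx": -0.602, "ty": -0.07, "tz": 0, "wx": 0, "wy": 0, "wz": 0.11},
    {"tx": -0.602, "ty": -0.07, "tz": 0, "wx": 0, "wy": 0, "wz": 0.11},
    {"tx": 0, "ty": 0, "tz": 0, "wx": 0, "wy": 0, "wz": 0},
    {"tx": 0, "ty": 0, "tz": 0, "wx": 0, "wy": 0, "wz": 0},
  ],
)

```text
time_s: 20.2
ee_pos: [458.8, -284.2, 54.1]
ee_rot: [179.9, 0.1, -55.7]
force: [-4.2, 3.9, 5.7]
gripper_width: 25.5
gripper_force: 20.0
```

Run:
```python
from h import *
s=env.state();print(s["ee_pos"],s["ee_rot"],s["qpos"].round(1),s["force"])
f=grab_frame("top");g=grab_frame("scene")
for n,fr,pt in(("T",f,(350,221)),("S",g,(282,278))):
    h=cv2.cvtColor(fr["color"],cv2.COLOR_RGB2HSV);m=(h[...,1]>100)&(h[...,0]<20)&(h[...,2]<200)
    for q in blob(m,pt,22)[:2]: print(n,q[:2],plane(fr,q[0],63))
```

```text
[ 458.78675248 -284.15341125   54.06577838] [ 1.79934608e+02  1.38071880e-01 -5.57067055e+01] [-33.   21.5 104.3  -0.   54.3 112.7] [-4.17926619  3.91104003  5.73298404]
T (array([347.9 , 220.72]), [336, 209, 22, 23, 336]) [[518.39437986 -59.93305708  63.        ]]
S (array([284.97, 279.08]), [271, 268, 29, 23, 546]) [[527.33561099 -56.14514204  63.        ]]
```

The carriage has moved 39 mm, as predicted; q ≈ 5.69 and about 4.31 rad remain. I release, lift, unwind the wrist by 4.2 rad, and regrip.

Emit:
move_arm(
  plan=[
    {"tx": 0, "ty": 0, "tz": 0, "wx": 0, "wy": 0, "wz": 0},
    {"tx": 0, "ty": 0, "tz": 0, "wx": 0, "wy": 0, "wz": 0},
    {"tx": 0, "ty": 0, "tz": 0, "wx": 0, "wy": 0, "wz": 0},
    {"tx": 0, "ty": 0, "tz": 0, "wx": 0, "wy": 0, "wz": 0},
    {"tx": 0, "ty": 0, "tz": 0, "wx": 0, "wy": 0, "wz": 0},
    {"tx": 0, "ty": 0, "tz": -0.5, "wx": 0, "wy": 0, "wz": 0},
    {"tx": 0, "ty": 0, "tz": -1.5, "wx": 0, "wy": 0, "wz": 0},
    {"tx": 0, "ty": 0, "tz": -2, "wx": 0, "wy": 0, "wz": 0},
    {"tx": 0, "ty": 0, "tz": -1.5, "wx": 0, "wy": 0, "wz": 0},
    {"tx": 0, "ty": 0, "tz": -1, "wx": 0, "wy": 0, "wz": -0.12},
    {"tx": 0, "ty": 0, "tz": 0, "wx": 0, "wy": 0, "wz": -0.12},
    {"tx": 0, "ty": 0, "tz": 0, "wx": 0, "wy": 0, "wz": -0.12},
  ],
  gripper=6,
)

```text
time_s: 21.3
ee_pos: [460.7, -285.5, 120.3]
ee_rot: [-180.0, -0.2, -34.9]
force: [0.1, 0.3, 0.1]
gripper_width: 60.1
gripper_force: 0.0
```

Emit:
move_arm(
  plan=[
    {"tx": 0, "ty": 0, "tz": 0, "wx": 0, "wy": 0, "wz": -0.12},
    {"tx": 0, "ty": 0, "tz": 0, "wx": 0, "wy": 0, "wz": -0.12},
    {"tx": 0, "ty": 0, "tz": 0, "wx": 0, "wy": 0, "wz": -0.12},
    {"tx": 0, "ty": 0, "tz": 0, "wx": 0, "wy": 0, "wz": -0.12},
    {"tx": 0, "ty": 0, "tz": 0, "wx": 0, "wy": 0, "wz": -0.12},
    {"tx": 0, "ty": 0, "tz": 0, "wx": 0, "wy": 0, "wz": -0.12},
    {"tx": 0, "ty": 0, "tz": 0, "wx": 0, "wy": 0, "wz": -0.12},
    {"tx": 0, "ty": 0, "tz": 0, "wx": 0, "wy": 0, "wz": -0.12},
    {"tx": 0, "ty": 0, "tz": 0, "wx": 0, "wy": 0, "wz": -0.12},
    {"tx": 0, "ty": 0, "tz": 0, "wx": 0, "wy": 0, "wz": -0.12},
    {"tx": 0, "ty": 0, "tz": 0, "wx": 0, "wy": 0, "wz": -0.12},
    {"tx": 0, "ty": 0, "tz": 0, "wx": 0, "wy": 0, "wz": -0.12},
  ],
)

```text
time_s: 22.3
ee_pos: [460.1, -285.1, 119.3]
ee_rot: [180.0, -0.0, 47.6]
force: [0.7, 0.5, -0.0]
gripper_width: 60.0
gripper_force: 0.0
```

Emit:
move_arm(
  plan=[
    {"tx": 0, "ty": 0, "tz": 0, "wx": 0, "wy": 0, "wz": -0.12},
    {"tx": 0, "ty": 0, "tz": 0, "wx": 0, "wy": 0, "wz": -0.12},
    {"tx": 0, "ty": 0, "tz": 0, "wx": 0, "wy": 0, "wz": -0.12},
    {"tx": 0, "ty": 0, "tz": 0, "wx": 0, "wy": 0, "wz": -0.12},
    {"tx": 0, "ty": 0, "tz": 0, "wx": 0, "wy": 0, "wz": -0.12},
    {"tx": 0, "ty": 0, "tz": 0, "wx": 0, "wy": 0, "wz": -0.12},
    {"tx": 0, "ty": 0, "tz": 0, "wx": 0, "wy": 0, "wz": -0.12},
    {"tx": 0, "ty": 0, "tz": 0, "wx": 0, "wy": 0, "wz": -0.12},
    {"tx": 0, "ty": 0, "tz": 0, "wx": 0, "wy": 0, "wz": -0.12},
    {"tx": 0, "ty": 0, "tz": 0, "wx": 0, "wy": 0, "wz": -0.12},
    {"tx": 0, "ty": 0, "tz": 0, "wx": 0, "wy": 0, "wz": -0.12},
    {"tx": 0, "ty": 0, "tz": 0, "wx": 0, "wy": 0, "wz": -0.12},
  ],
)

```text
time_s: 23.3
ee_pos: [460.1, -285.1, 119.3]
ee_rot: [180.0, 0.0, 130.1]
force: [-0.3, -0.0, -0.2]
gripper_width: 60.2
gripper_force: 0.0
```

Emit:
move_arm(
  plan=[
    {"tx": 0, "ty": 0, "tz": 0, "wx": 0, "wy": 0, "wz": -0.12},
    {"tx": 0, "ty": 0, "tz": 0, "wx": 0, "wy": 0, "wz": -0.12},
    {"tx": 0, "ty": 0, "tz": 0, "wx": 0, "wy": 0, "wz": -0.12},
    {"tx": 0, "ty": 0, "tz": 0, "wx": 0, "wy": 0, "wz": -0.12},
    {"tx": 0, "ty": 0, "tz": 0, "wx": 0, "wy": 0, "wz": -0.12},
    {"tx": 0, "ty": 0, "tz": 0, "wx": 0, "wy": 0, "wz": -0.12},
    {"tx": 0, "ty": 0, "tz": 0, "wx": 0, "wy": 0, "wz": -0.12},
    {"tx": 0, "ty": 0, "tz": 0, "wx": 0, "wy": 0, "wz": -0.12},
    {"tx": 0, "ty": 0, "tz": 0, "wx": 0, "wy": 0, "wz": 0},
    {"tx": 0, "ty": 0, "tz": 0, "wx": 0, "wy": 0, "wz": 0},
  ],
)

```text
time_s: 24.13
ee_pos: [460.1, -285.1, 119.2]
ee_rot: [-180.0, 0.0, -175.4]
force: [-0.0, 0.3, 0.1]
gripper_width: 60.1
gripper_force: 0.0
```

Emit:
move_arm(
  plan=[
    {"tx": 0, "ty": 0, "tz": 0.5, "wx": 0, "wy": 0, "wz": 0},
    {"tx": 0, "ty": 0, "tz": 1.5, "wx": 0, "wy": 0, "wz": 0},
    {"tx": 0, "ty": 0, "tz": 1.5, "wx": 0, "wy": 0, "wz": 0},
    {"tx": 0, "ty": 0, "tz": 1.5, "wx": 0, "wy": 0, "wz": 0},
    {"tx": 0, "ty": 0, "tz": 1, "wx": 0, "wy": 0, "wz": 0},
    {"tx": 0, "ty": 0, "tz": 0.5, "wx": 0, "wy": 0, "wz": 0},
    {"tx": 0, "ty": 0, "tz": 0, "wx": 0, "wy": 0, "wz": 0},
    {"tx": 0, "ty": 0, "tz": 0, "wx": 0, "wy": 0, "wz": 0},
  ],
)

```text
time_s: 24.8
ee_pos: [460.2, -285.1, 54.1]
ee_rot: [-180.0, 0.0, -175.3]
force: [0.1, -0.6, 0.4]
gripper_width: 60.0
gripper_force: 0.0
```

Emit:
move_arm(
  plan=[
    {"tx": 0, "ty": 0, "tz": 0, "wx": 0, "wy": 0, "wz": 0},
    {"tx": 0, "ty": 0, "tz": 0, "wx": 0, "wy": 0, "wz": 0},
    {"tx": 0, "ty": 0, "tz": 0, "wx": 0, "wy": 0, "wz": 0},
    {"tx": 0, "ty": 0, "tz": 0, "wx": 0, "wy": 0, "wz": 0},
    {"tx": 0, "ty": 0, "tz": 0, "wx": 0, "wy": 0, "wz": 0},
    {"tx": 0, "ty": 0, "tz": 0, "wx": 0, "wy": 0, "wz": 0},
  ],
  gripper=2,
  force=20,
)

```text
time_s: 25.3
ee_pos: [459.9, -286.0, 54.2]
ee_rot: [-179.9, -0.0, -175.2]
force: [-2.7, -3.4, 1.1]
gripper_width: 25.6
gripper_force: 20.0
```

Emit:
move_arm(
  plan=[
    {"tx": 0.12, "ty": 0.27, "tz": 0, "wx": 0, "wy": 0, "wz": 0.055},
    {"tx": 0.12, "ty": 0.27, "tz": 0, "wx": 0, "wy": 0, "wz": 0.055},
    {"tx": 0.246, "ty": 0.554, "tz": 0, "wx": 0, "wy": 0, "wz": 0.11},
    {"tx": 0.246, "ty": 0.554, "tz": 0, "wx": 0, "wy": 0, "wz": 0.11},
    {"tx": 0.246, "ty": 0.554, "tz": 0, "wx": 0, "wy": 0, "wz": 0.11},
    {"tx": 0.246, "ty": 0.554, "tz": 0, "wx": 0, "wy": 0, "wz": 0.11},
    {"tx": 0.246, "ty": 0.554, "tz": 0, "wx": 0, "wy": 0, "wz": 0.11},
  ],
)

```text
time_s: 25.88
ee_pos: [451.3, -251.1, 54.2]
ee_rot: [-179.9, 0.0, 146.7]
force: [-1.5, -4.2, 0.1]
gripper_width: 25.9
gripper_force: 20.0
```

Emit:
move_arm(
  plan=[
    {"tx": 0.246, "ty": 0.554, "tz": 0, "wx": 0, "wy": 0, "wz": 0.11},
    {"tx": 0.246, "ty": 0.554, "tz": 0, "wx": 0, "wy": 0, "wz": 0.11},
    {"tx": 0.246, "ty": 0.554, "tz": 0, "wx": 0, "wy": 0, "wz": 0.11},
    {"tx": 0.246, "ty": 0.554, "tz": 0, "wx": 0, "wy": 0, "wz": 0.11},
    {"tx": 0.246, "ty": 0.554, "tz": 0, "wx": 0, "wy": 0, "wz": 0.11},
    {"tx": 0.246, "ty": 0.554, "tz": 0, "wx": 0, "wy": 0, "wz": 0.11},
    {"tx": 0.246, "ty": 0.554, "tz": 0, "wx": 0, "wy": 0, "wz": 0.11},
    {"tx": 0.246, "ty": 0.554, "tz": 0, "wx": 0, "wy": 0, "wz": 0.11},
    {"tx": 0.246, "ty": 0.554, "tz": 0, "wx": 0, "wy": 0, "wz": 0.11},
    {"tx": 0.246, "ty": 0.554, "tz": 0, "wx": 0, "wy": 0, "wz": 0.11},
    {"tx": 0.246, "ty": 0.554, "tz": 0, "wx": 0, "wy": 0, "wz": 0.11},
    {"tx": 0.246, "ty": 0.554, "tz": 0, "wx": 0, "wy": 0, "wz": 0.11},
  ],
)

```text
time_s: 26.88
ee_pos: [497.6, -201.6, 54.2]
ee_rot: [-179.9, 0.1, 71.0]
force: [-3.9, -2.6, 4.3]
gripper_width: 25.2
gripper_force: 20.0
```

Emit:
move_arm(
  plan=[
    {"tx": 0.246, "ty": 0.554, "tz": 0, "wx": 0, "wy": 0, "wz": 0.11},
    {"tx": 0.246, "ty": 0.554, "tz": 0, "wx": 0, "wy": 0, "wz": 0.11},
    {"tx": 0.246, "ty": 0.554, "tz": 0, "wx": 0, "wy": 0, "wz": 0.11},
    {"tx": 0.246, "ty": 0.554, "tz": 0, "wx": 0, "wy": 0, "wz": 0.11},
    {"tx": 0.246, "ty": 0.554, "tz": 0, "wx": 0, "wy": 0, "wz": 0.11},
    {"tx": 0.246, "ty": 0.554, "tz": 0, "wx": 0, "wy": 0, "wz": 0.11},
    {"tx": 0.246, "ty": 0.554, "tz": 0, "wx": 0, "wy": 0, "wz": 0.11},
    {"tx": 0.246, "ty": 0.554, "tz": 0, "wx": 0, "wy": 0, "wz": 0.11},
    {"tx": 0.246, "ty": 0.554, "tz": 0, "wx": 0, "wy": 0, "wz": 0.11},
    {"tx": 0.246, "ty": 0.554, "tz": 0, "wx": 0, "wy": 0, "wz": 0.11},
    {"tx": 0.246, "ty": 0.554, "tz": 0, "wx": 0, "wy": 0, "wz": 0.11},
    {"tx": 0.246, "ty": 0.554, "tz": 0, "wx": 0, "wy": 0, "wz": 0.11},
  ],
)

```text
time_s: 27.88
ee_pos: [556.9, -234.1, 54.2]
ee_rot: [-179.9, 0.1, -4.6]
force: [-3.1, 1.5, 2.3]
gripper_width: 25.4
gripper_force: 20.0
```

Emit:
move_arm(
  plan=[
    {"tx": 0.246, "ty": 0.554, "tz": 0, "wx": 0, "wy": 0, "wz": 0.11},
    {"tx": 0.246, "ty": 0.554, "tz": 0, "wx": 0, "wy": 0, "wz": 0.11},
    {"tx": 0.246, "ty": 0.554, "tz": 0, "wx": 0, "wy": 0, "wz": 0.11},
    {"tx": 0.246, "ty": 0.554, "tz": 0, "wx": 0, "wy": 0, "wz": 0.11},
    {"tx": 0.246, "ty": 0.554, "tz": 0, "wx": 0, "wy": 0, "wz": 0.11},
    {"tx": 0.246, "ty": 0.554, "tz": 0, "wx": 0, "wy": 0, "wz": 0.11},
    {"tx": 0.246, "ty": 0.554, "tz": 0, "wx": 0, "wy": 0, "wz": 0.11},
    {"tx": 0, "ty": 0, "tz": 0, "wx": 0, "wy": 0, "wz": 0},
  ],
)

```text
time_s: 28.55
ee_pos: [557.9, -276.1, 54.2]
ee_rot: [-180.0, 0.1, -48.6]
force: [-0.8, 1.1, 2.6]
gripper_width: 25.6
gripper_force: 20.0
```

```bash
cat > car.py <<'E'
from h import *
s=env.state();print(s["ee_pos"].round(1),s["ee_rot"].round(1),s["qpos"].round(1),s["force"].round(1),s["torque"].round(2))
g=grab_frame("scene");np.savez("sl.npz",**g)
h=cv2.cvtColor(g["color"],cv2.COLOR_RGB2HSV);m=(h[...,1]>100)&(h[...,0]<20)&(h[...,2]<200);m[:250]=0
for q in blob(m,(302,276),25)[:2]: print(q[:2],plane(g,q[0],63))
E
python3 car.py
```

```text
[ 557.9 -276.1   54.2] [-1.80e+02  1.00e-01 -4.86e+01] [-27.4  28.   92.9   0.   59.1 111.2] [-0.8  1.1  2.6] [ 0.29  0.21 -0.25]
(array([301.31, 276.93]), [287, 266, 29, 23, 517]) [[531.32988062 -20.01976537  63.        ]]
```

About 0.3 rad remain. I go slowly to the stop, watching the force.

Emit:
move_arm(
  plan=[
    {"tx": 0.119, "ty": 0.248, "tz": 0, "wx": 0, "wy": 0, "wz": 0.05},
    {"tx": 0.119, "ty": 0.248, "tz": 0, "wx": 0, "wy": 0, "wz": 0.05},
    {"tx": 0.119, "ty": 0.248, "tz": 0, "wx": 0, "wy": 0, "wz": 0.05},
    {"tx": 0.119, "ty": 0.248, "tz": 0, "wx": 0, "wy": 0, "wz": 0.05},
    {"tx": 0.119, "ty": 0.248, "tz": 0, "wx": 0, "wy": 0, "wz": 0.05},
    {"tx": 0, "ty": 0, "tz": 0, "wx": 0, "wy": 0, "wz": 0},
  ],
)

```text
time_s: 29.1
ee_pos: [551.7, -287.7, 54.2]
ee_rot: [-180.0, 0.0, -62.7]
force: [-1.0, 0.5, 2.4]
gripper_width: 25.6
gripper_force: 20.0
```

Emit:
move_arm(
  plan=[
    {"tx": 0.06, "ty": 0.124, "tz": 0, "wx": 0, "wy": 0, "wz": 0.025},
    {"tx": 0.06, "ty": 0.124, "tz": 0, "wx": 0, "wy": 0, "wz": 0.025},
    {"tx": 0, "ty": 0, "tz": 0, "wx": 0, "wy": 0, "wz": 0},
  ],
)

```text
time_s: 29.35
ee_pos: [550.5, -289.5, 54.2]
ee_rot: [-179.9, 0.0, -65.6]
force: [0.9, 3.9, 4.4]
gripper_width: 25.3
gripper_force: 20.0
```

Emit:
move_arm(
  plan=[
    {"tx": 0.06, "ty": 0.124, "tz": 0, "wx": 0, "wy": 0, "wz": 0.025},
    {"tx": 0.06, "ty": 0.124, "tz": 0, "wx": 0, "wy": 0, "wz": 0.025},
    {"tx": 0, "ty": 0, "tz": 0, "wx": 0, "wy": 0, "wz": 0},
  ],
)

```text
time_s: 29.6
ee_pos: [550.5, -289.4, 54.2]
ee_rot: [-179.7, 0.2, -68.5]
force: [4.7, 11.3, 2.6]
gripper_width: 25.6
gripper_force: 20.0
```

```bash
python3 car.py
```

```text
[ 550.5 -289.4   54.2] [-179.7    0.2  -68.5] [-29.   27.9  93.1   0.4  58.9 129.3] [ 4.7 11.3  2.6] [ 1.87 -0.81  0.28]
(array([302.45, 276.68]), [288, 266, 30, 22, 511]) [[531.31270074 -17.4097832   63.        ]]
```

It stopped advancing and the force rose to 12 N, so the carriage is against its stop. The disc is at y -17.4, with -17.0 predicted. I release and lift clear.

Emit:
move_arm(
  plan=[
    {"tx": 0, "ty": 0, "tz": 0, "wx": 0, "wy": 0, "wz": 0},
    {"tx": 0, "ty": 0, "tz": 0, "wx": 0, "wy": 0, "wz": 0},
    {"tx": 0, "ty": 0, "tz": 0, "wx": 0, "wy": 0, "wz": 0},
    {"tx": 0, "ty": 0, "tz": 0, "wx": 0, "wy": 0, "wz": 0},
    {"tx": 0, "ty": 0, "tz": 0, "wx": 0, "wy": 0, "wz": 0},
    {"tx": 0, "ty": 0, "tz": -0.5, "wx": 0, "wy": 0, "wz": 0},
    {"tx": 0, "ty": 0, "tz": -1.5, "wx": 0, "wy": 0, "wz": 0},
    {"tx": 0, "ty": 0, "tz": -2.5, "wx": 0, "wy": 0, "wz": 0},
    {"tx": 0, "ty": 0, "tz": -2.5, "wx": 0, "wy": 0, "wz": 0},
    {"tx": 0, "ty": 0, "tz": -2.5, "wx": 0, "wy": 0, "wz": 0},
    {"tx": 0, "ty": 0, "tz": -2.5, "wx": 0, "wy": 0, "wz": 0},
    {"tx": 0, "ty": 0, "tz": -1, "wx": 0, "wy": 0, "wz": 0},
  ],
  gripper=6,
)

```text
time_s: 30.65
ee_pos: [549.9, -293.5, 188.3]
ee_rot: [-179.8, -0.3, -68.5]
force: [0.5, 0.2, 0.2]
gripper_width: 60.2
gripper_force: 0.0
```

```bash
python3 car.py
python3 - <<'E'
from h import *
g=grab_frame("scene");f=grab_frame("top");S=dict(np.load("scene0.npz"));T=dict(np.load("top0.npz"))
# figures: red hats before/after
for n,a,b,ps in(("S",S,g,((354,212),(105,300))),("T",T,f,((271,267),(480,226)))):
    for p in ps:
        r=[]
        for fr in(a,b):
            c=fr["color"].astype(int);m=(c[...,0]>110)&(c[...,1]<60)&(c[...,2]<60);q=blob(m,p,15);r.append(q[0][0] if q else None)
        print(n,p,*r)
x=cv2.resize(g["color"][225:345,160:360],(800,480),interpolation=cv2.INTER_CUBIC);cv2.imwrite("pics/final.png",x[...,::-1])
E
```

```text
[ 549.9 -293.5  188.3] [-179.8   -0.3  -68.5] [-29.1  22.1  82.2  -0.   75.2 129.4] [0.5 0.2 0.2] [ 0.11 -0.04 -0.01]
(array([302.45, 276.69]), [288, 266, 30, 22, 511]) [[531.34242593 -17.41753186  63.        ]]
S (354, 212) [353.12 208.12] [352.38 213.03]
S (105, 300) [103.96 294.64] [100.86 298.04]
T (271, 267) [271.24 266.97] None
T (480, 226) [481.52 223.82] None
```

View pics/final.png

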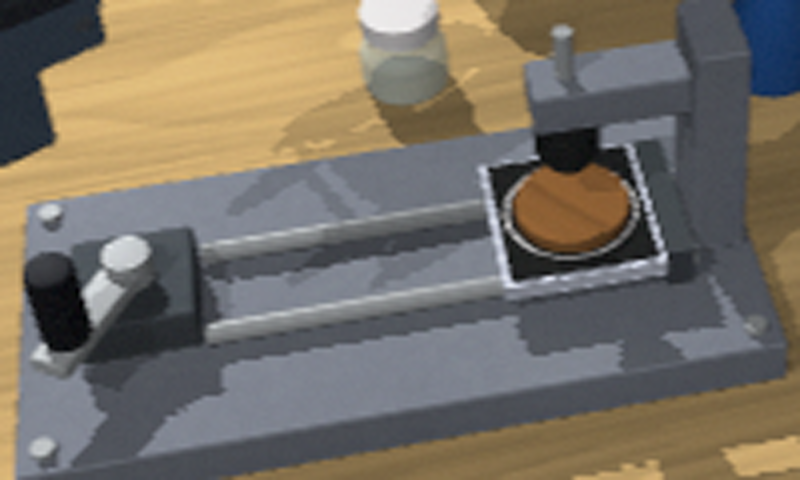

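The final picture shows the disc centred in its ring at (572,205), under the pad, with the carriage against the stop block at (680,235) and the crank free. The hat centroids moved a few pixels, so I check that the figures stand as before, allowing for shade.

Run:
```python
from h import *
g=grab_frame("scene");f=grab_frame("top");S=dict(np.load("scene0.npz"));T=dict(np.load("top0.npz"))
for n,a,b,ps in(("S",S,g,((354,212),(105,300))),("T",T,f,((273,267),(480,226)))):
    for p in ps:
        for fr in(a,b):
            h=cv2.cvtColor(fr["color"],cv2.COLOR_RGB2HSV)
            red=((h[...,0]<8)|(h[...,0]>170))&(h[...,1]>150)&(h[...,2]>40);blue=(h[...,0]>98)&(h[...,0]<125)&(h[...,1]>130)
            print(n,p,[[(q[0].tolist(),q[1]) for q in blob(m,p,35)[:1]] for m in(red,blue)])
```

```text
S (354, 212) [[([353.79, 211.42], [346, 204, 17, 15, 196])], [([353.99, 234.63], [343, 221, 21, 28, 414])]]
S (354, 212) [[([353.72, 211.5], [346, 204, 17, 15, 195])], [([354.2, 234.59], [343, 221, 21, 28, 424])]]
S (105, 300) [[([103.81, 299.35], [94, 290, 22, 20, 335])], [([115.28, 324.01], [99, 306, 33, 35, 781])]]
S (105, 300) [[([103.76, 299.17], [94, 289, 22, 21, 340])], [([115.24, 323.97], [99, 305, 33, 36, 780])]]
T (273, 267) [[([271.38, 266.29], [264, 259, 15, 15, 166])], [([277.64, 272.76], [271, 266, 11, 11, 25])]]
T (273, 267) [[([271.34, 266.0], [265, 259, 14, 15, 154])], []]
T (480, 226) [[([480.93, 224.37], [474, 218, 15, 14, 147])], []]
T (480, 226) [[], []]
```

Both figures stand exactly where they were, so I hand in.

```bash
python3 -c "
from workcell import env
print(env.job_done())"
```

```text
the job is handed in; nothing more can be done
None
```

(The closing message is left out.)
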